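# Fasten the dust-box cover with the slotted key

## Robot

A 7-joint arm with a two-finger parallel gripper is mounted at the origin on the work surface. World frame = base frame: x ahead of the robot, y to its left, z up, the work surface at z = 0. Lengths are in m, angles in rad, forces in N, time in s.
With the tool pointing down it reaches from about 0.35 to 0.9 m from the base axis. Payload 7.2 kg.
Tool frame: the origin (TCP) lies between the finger pads; the fingertips stand bot.nose_length ahead of it and the grasp point (between the pads) lies 6 mm ahead of it (bot.nose_length is the distance from the TCP to the fingertips, in m); z points along the fingers, y is the direction in which the jaws open and shut (so a half turn about z gives the same grasp; the last joint's range is limited). The gripper opens to 88 mm and grips with 3 to 60 N. Pads are 20 mm wide; open, the fingers measure 115 mm over their backs; the gripper's body (75 mm by 178 mm) begins 61 mm behind the grasp point.
Start: joints at [-1.262, 0.411, -0.013, 1.596, 0.006, 1.134, -0.082], TCP at [0.23, 0.581, 0.222] pointing down, gripper open.
Joint ranges: [-2.95, 2.95], [-0.29, 1.99], [-1.47, 1.44], [0.14, 2.54], [-1.03, 4.17], [0.13, 1.85], [-2.86, 2.86]. Speed limits (rad/s): [2.39, 2.39, 3.01, 3.01, 3.14, 3.14, 3.14].

## Interface

Orientations are given as a unit quaternion [w, x, y, z].
In Python, from cell import bot gives the robot as it stands. The module is installed in compiled form; this text tells all that it offers.
- The arm moves only by the tool drive_tool, never from a script. Its argument "rows" is a list of rows, each an object with "delta_pos": the shift along the tool's x, y, z in cm, a list of three; "rotation": the turn, a rotation vector about the tool's x, y, z in rad, a list of three. In form: [{"delta_pos": [dx, dy, dz], "rotation": [ax, ay, az]}, ...]. A call has 1 to 10 rows; each row shifts and turns the commanded pose from where the row before left it, along the tool's axes as they then stand; what a row does not reach is not made up. A row lasts 1/10 s, in which the tool goes at most 50 mm and 8.59 degrees, less where a joint would pass 70% of its speed; a pose out of reach is approached as far as the arm can. A call is refused whole if a number of a shift passes 5 or a number of a turn 0.15, either way. A call with a gripper value outside its range is refused whole. "grip" is the closure, from 0 (fully open) to 1 (shut), set as the call begins (left out, the last holds). The fingers move at their own pace and stop on an object; the grip force is fixed at half the most. Time passes only in rows, so rows that do not move let the fingers close. It gives the time, the measured TCP pose, the force and the opening at its end, in the units of the state.
- bot.state(): the state, without advancing time (a new reading comes with each control period).
- bot.camera(name): name is "scene" or "top" or "wrist"; returns the picture (480x640x3 uint8, red, green, blue); there is no depth.
- bot.camera_params(name): a dict with "intrinsics" (3x3 intrinsics, pixels), "R" (3x3) and "t" (3): a world point X has camera coordinates R X + t. Camera axes: x right, y down, z forward; pixel columns grow to the right and rows downward; lengths in m; the calibration is good to about 2 mm. The wrist camera is an equidistant fisheye: a pixel r from the principal point sees the ray r / f radians off the axis. A picture is of the moment at which its call begins: read the wrist's pose just before it. camera_params takes no time and is no camera call; for the wrist camera it gives the pose at the moment of the call.
- bot.finish_job(): hands the job in, once; it reports no verdict.
The state is a dict: "time_s": time; "joint_positions": joint angles; "qd": joint speeds; "joint_efforts": joint torques, N m; "tool_pos": TCP position; "tool_rot": TCP orientation; "ft_force": force on the tool from outside, world axes, zero at the start; "ft_torque": the same for the moment, N m; "width": finger opening in m.
Only numpy, scipy, OpenCV 4.12 (cv2) and the standard library are available. Lean on these libraries where they do the work, as an engineer would, in place of code of your own. Each camera call takes 0.05 s, during which the arm holds its last target.

## Task

The cover of the grey dust box is held by a sprung, slotted quarter-turn stud that has come undone. Take the orange-handled key from its wooden block, seat its blade in the slot, press the stud down and turn it a quarter turn clockwise (seen from above) until it springs up into its catch, using only the key on the box and never bearing on it with more than about 20 N. Then stand the key back in its hole, let go, and leave everything else on the table where it is.

Things in the scene. Friction and masses are not known exactly. Their poses are not given: they have to be found in the camera images.
- machine: grey dust box, fixed, 250 (x) x 220 (y) mm, dark flat cover 104 mm above the table; a green ridge 50 mm wide along its far (+x) edge rises to 150 mm. Origin: centre of its underside, z up. On the cover a brass collar (54 mm outside, 41 mm inside, 14 mm high) surrounds the stud; both float sideways together, held only by friction (5 N), up to 5 mm off stud_seat along box x and y at the start.
- stud_seat (a point): point fixed on the box: nominal stud centre (the stud floats up to 5 mm off it) at collar rim height, 118 mm above the table, 30 mm from the box's centre to its -x side. The stud is a steel head 35 mm across with one closed straight slot across its middle, 22 mm long, 5 mm wide, 6 mm deep, black flat floor. Undone, its face stands 4 mm above the rim; in its catch it is level with the rim.
- stud_turn (a joint): turn of the stud in rad, growing clockwise seen from above; at 0 the slot lies along the box's x axis, at t it is turned by -t about z. Starts between 0 and 0.2. From 0.3 to 1.42 it turns only while pressed down 7 mm or more (a ledge blocks it otherwise); from about 1.42 it springs up into its catch, which holds it; hard stop at 1.64.
- stud_press (a joint): how far the stud is pushed down, m: 0 undone, 0.004 in its catch, hard stop at 0.009. Spring: about 3 N to start it moving, 8 N at 7 mm, 8.7 N at 8 mm.
- key: loose flat-bladed key, 0.12 to 0.2 kg, 120 mm long, upright in its block. Origin: middle of the blade's lower edge, z up the shank. Blade 18 (along key x) x 3 mm (y), z 0 to 14 mm; round shank 18 mm across, to z 74; flat orange handle 48 (x) x 14 mm (y), z 74 to 120, in the blade's plane. Same either way round. Grip the handle's wide faces, across y.
- key_tip (a point): the key's origin: middle of the blade's lower edge
- key_grip (a point): a point on the key's axis 100 mm above the blade's edge, in the middle of the handle
- block: wooden key block, fixed, 110 (x) x 70 (y) x 55 mm high, origin under its centre. Its key hole is 20 mm from the centre towards its -x end; at its +x end two short caps stand up to 30 mm above the top.
- hole (a point): middle of the mouth of the key hole, at the block's top, 55 mm above the table; the hole is 22 mm square and 45 mm deep, so the standing key has its blade edge 45 mm below this point.
- form_a: loose cream shoe form, 110 mm tall, 56 mm across; origin under its centre
- form_b: second cream shoe form like the first
- cone: loose brass cone, 55 mm tall, 48 mm across
- sole: loose cork sole, about 215 x 80 x 8 mm
- pencil_a: loose red pencil, 150 mm
- pencil_b: loose blue pencil, 150 mm
- tape: loose roll of paper tape, 84 mm across, 20 mm high
- spool: small yellow thread spool, 36 mm tall, 30 mm across, standing loose on the dust box's cover

How it is judged:
On the way, in this order (a step that is already met when the one before it is completed fails the run):
1. the key is out of its block (z of key_tip in the frame of hole above 0.01 m), for 0.1 s.
2. the key presses the stud down past its ledge (value of joint stud_press above 0.0062 m and contact force between key and machine above 2 N), for 0.1 s.
3. the stud has been turned and sits in its catch (value of joint stud_turn above 1.36 rad and value of joint stud_press between 0.0028 and 0.0052 m), for 0.2 s.
At the end, for the whole second after the job is handed in: the stud is turned clockwise past 1.36 rad and has sprung up into its catch (2.8 to 5.2 mm down); the key stands in its hole, blade edge at least 40 mm below the mouth and within 7 mm of its axis, tilted less than 0.2 rad, at rest and released (all of step 3 and horizontal distance between key_tip and hole below 0.007 m and z of key_tip in the frame of hole below -0.04 m and angle between key's own z axis and vertical below 0.2 rad and linear speed of key below 0.02 m/s); the robot touches nothing.
It fails at once if the key bears on the dust box or its stud with more than 24 N (contact force between key and machine above 24 N).
It fails at once if the robot itself pushes on the dust box or the stud (contact force between any of the fingers, the arm and machine above 3 N).
It fails at once if a bystander is moved more than 20 mm (distance of any of form_a, form_b, cone, sole, pencil_a, pencil_b, tape, spool from where it was at the start of the episode above 0.02 m).
It also fails if it takes over 69 s, if anything falls off the work surface, if the arm or the gripper's body presses on something with over 40 N, if the wrist force passes 120 N, or if a joint passes its speed limit or range.

## Working session

There is one attempt and no reset: what is moved stays moved. The work goes in short steps, Python scripts to look and compute and a tool call to move; the robot and the scene stay as the last step left them, time stands still between calls to the robot, and variables do not carry over. Pictures are saved under pics/ and viewed, and the job is handed in when it is done.

Besides the shell and the picture viewer there is one more tool, called after ">>>" as name(argument=value, ...) on one line, values as JSON. drive_tool: Moves the arm, as the interface text tells. Its arguments: {"type":"object","properties":{"rows":{"type":"array"},"grip":{"type":"number"}},"required":["rows"]}

```bash
mkdir -p pics; cat > h.py <<'E'
from cell import bot
import numpy as np, cv2
def snap(name,fn):
    p=bot.camera_params(name); im=bot.camera(name)
    cv2.imwrite('pics/'+fn+'.png',cv2.cvtColor(im,cv2.COLOR_RGB2BGR)); return im,p
def ray(p,u,v,wrist=False):
    K=np.array(p['intrinsics']);R=np.array(p['R']);t=np.array(p['t'])
    x=(u-K[0,2])/K[0,0];y=(v-K[1,2])/K[1,1]
    if wrist:
        th=np.hypot(x,y); s=np.sin(th)/th if th>1e-9 else 1; d=np.array([x*s,y*s,np.cos(th)])
    else: d=np.array([x,y,1.])
    return -R.T@t, R.T@d/np.linalg.norm(d)
def onz(p,u,v,z,wrist=False):
    o,d=ray(p,u,v,wrist); return o+d*(z-o[2])/d[2]
def proj(p,X,wrist=False):
    K=np.array(p['intrinsics']);c=np.array(p['R'])@np.array(X)+np.array(p['t'])
    if wrist:
        r=np.hypot(c[0],c[1]);th=np.arctan2(r,c[2]);k=th/r if r>1e-9 else 1;x,y=c[0]*k,c[1]*k
    else: x,y=c[0]/c[2],c[1]/c[2]
    return np.array([K[0,0]*x+K[0,2],K[1,1]*y+K[1,2]])
E
python3 - <<'E'
from h import *
np.set_printoptions(precision=4,suppress=True)
print(bot.state(),bot.nose_length)
for n in ['scene','top','wrist']:
    im,p=snap(n,n+'0'); print(n,p)
E
```

```text
{'time_s': 0.0, 'joint_positions': array([-1.2622,  0.4119, -0.0127,  1.5971,  0.0056,  1.1343, -0.0822]), 'qd': array([-0.0002, -0.0012,  0.001 ,  0.0007, -0.0003,  0.0014, -0.0015]), 'joint_efforts': array([ -0.0001, -58.7943,   0.6417, -29.1097,  -0.0538,   0.018 ,
         0.0001]), 'tool_pos': array([0.2298, 0.5807, 0.2212]), 'tool_rot': array([-0.0001,  0.1872,  0.9823, -0.0008]), 'ft_force': array([ 0.4371,  0.3242, -0.4575]), 'ft_torque': array([-0.0098,  0.0093,  0.0255]), 'width': 0.08782589992068675} 0.025
scene {'intrinsics': array([[582.6672,   0.    , 330.5386],
       [  0.    , 582.6672, 239.7084],
       [  0.    ,   0.    ,   1.    ]]), 'R': array([[ 0.8212,  0.5705,  0.0089],
       [ 0.3232, -0.4521, -0.8314],
       [-0.4703,  0.6856, -0.5557]]), 't': array([-0.514 , -0.0363,  1.3981])}
top {'intrinsics': array([[506.1463,   0.    , 324.134 ],
       [  0.    , 506.1463, 231.9677],
       [  0.    ,   0.    ,   1.    ]]), 'R': array([[ 0.0042, -1.    , -0.005 ],
       [-0.9811, -0.0031, -0.1937],
       [ 0.1937,  0.0057, -0.9811]]), 't': array([0.0872, 0.5594, 0.8992])}
wrist {'intrinsics': array([[371.6483,   0.    , 315.2177],
       [  0.    , 371.6483, 235.2768],
       [  0.    ,   0.    ,   1.    ]]), 'R': array([[ 0.3671,  0.9302, -0.0008],
       [ 0.8894, -0.3508,  0.2932],
       [ 0.2725, -0.1084, -0.956 ]]), 't': array([-0.6243, -0.0352,  0.3907])}
```

View pics/scene0.png

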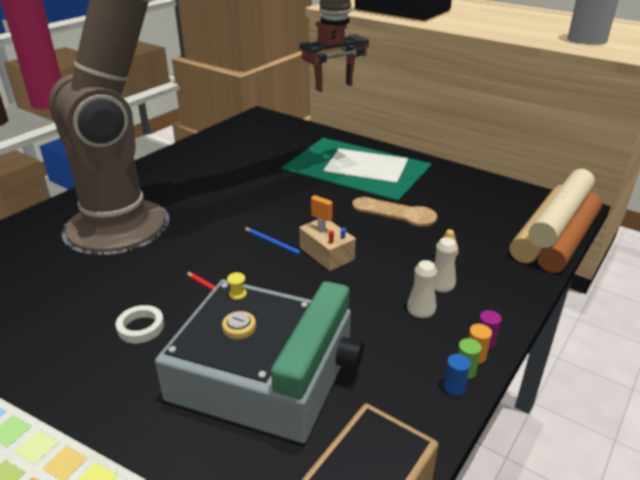

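View pics/top0.png

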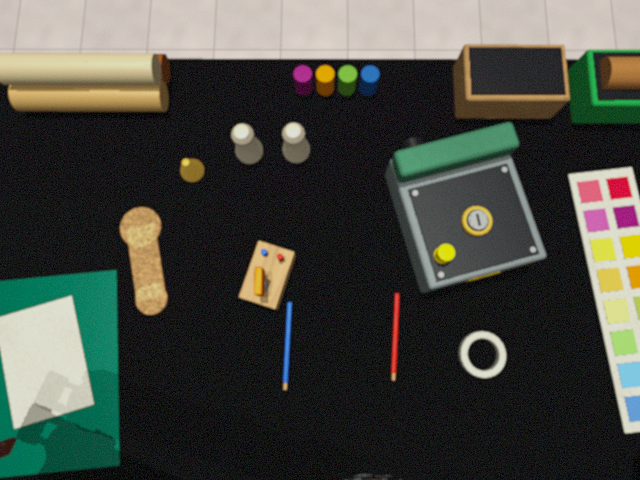

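View pics/wrist0.png

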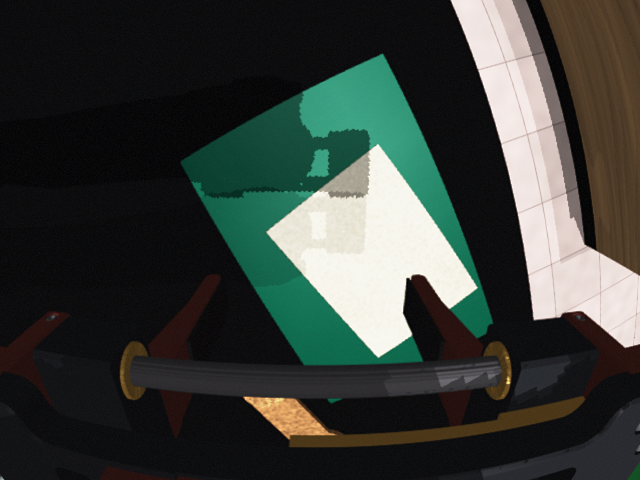

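```bash
python3 - <<'E'
import cv2
a=cv2.imread('pics/top0.png')
c=cv2.resize(a[225:325,225:325],None,fx=5,fy=5,interpolation=cv2.INTER_CUBIC)
d=cv2.resize(a[115:295,380:550],None,fx=3.0,fy=3.0,interpolation=cv2.INTER_CUBIC)
cv2.imwrite('pics/c1.png',c);cv2.imwrite('pics/c2.png',d)
E
```

```text
(no output)
```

View pics/c1.png

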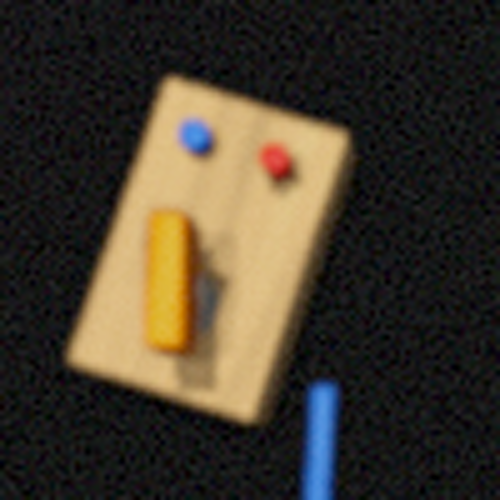

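View pics/c2.png

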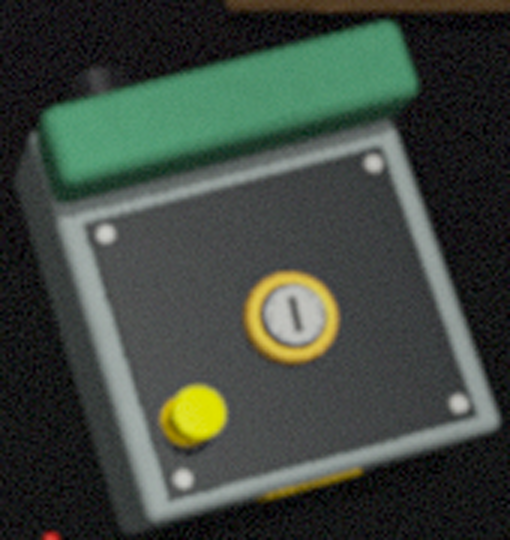

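```bash
python3 - <<'E'
from h import *
np.set_printoptions(precision=4,suppress=True)
im=cv2.cvtColor(cv2.imread('pics/top0.png'),cv2.COLOR_BGR2RGB)
p=bot.camera_params('top')
# block top corners
c=np.array([[165,77],[350,130],[258,424],[68,362]])/5.+225-0.4
C=np.array([onz(p,u,v,.055) for u,v in c]);print(C[:,:2],np.linalg.norm(np.diff(C,axis=0),axis=1))
ctr=C.mean(0); ax=(C[0]+C[1]-C[2]-C[3])[:2];ax/=np.linalg.norm(ax)
print('block',ctr,np.arctan2(ax[1],ax[0]),'hole',ctr[:2]-.02*ax)
hsv=cv2.cvtColor(im,cv2.COLOR_RGB2HSV)
m=cv2.inRange(hsv,(8,190,120),(25,255,255));roi=np.zeros_like(m);roi[255:300,245:270]=m[255:300,245:270]
cn=max(cv2.findContours(roi,0,2)[0],key=cv2.contourArea);r=cv2.minAreaRect(cn);print(r)
bx=cv2.boxPoints(r);P=np.array([onz(p,u,v,.13) for u,v in bx]);print('handle',P[:,:2],P.mean(0))
# box
k=[[105,234],[374,163],[458,403],[184,479]]
k=np.array(k)/3.+np.array([380,115])-.33
S=np.array([onz(p,u,v,.106) for u,v in k]);print('screws',S[:,:2],np.linalg.norm(np.roll(S,-1,0)-S,axis=1))
b=np.array([[160,522],[498,424]])/3.+np.array([380,115])
print('near edge top',[onz(p,u,v,.104)[:2] for u,v in b])
m=cv2.inRange(hsv,(15,120,120),(28,255,255));roi=np.zeros_like(m);roi[200:242,455:500]=m[200:242,455:500]
cn=max(cv2.findContours(roi,0,2)[0],key=cv2.contourArea);e=cv2.fitEllipse(cv2.convexHull(cn));print(e)
print('collar',onz(p,*e[0],.118))
sl=np.array([[292,297],[298,331]])/3.+np.array([380,115])-.33
Q=np.array([onz(p,u,v,.122) for u,v in sl]);d=Q[0]-Q[1];print('slot',Q.mean(0),np.linalg.norm(d),np.arctan2(d[1],d[0]))
E
```

```text
[[0.5433 0.2142]
 [0.5233 0.1443]
 [0.4143 0.1764]
 [0.4366 0.2468]] [0.0727 0.1136 0.0739]
block [0.4794 0.1954 0.055 ] -0.2908568714815691 hole [0.4602 0.2012]
((259.0, 281.5), (27.0, 8.0), 90.0)
handle [[0.481  0.2068]
 [0.4811 0.1931]
 [0.4351 0.1918]
 [0.4351 0.2054]] [0.4581 0.1993 0.13  ]
screws [[ 0.6219 -0.0745]
 [ 0.6671 -0.2392]
 [ 0.5195 -0.279 ]
 [ 0.474  -0.116 ]] [0.1708 0.1529 0.1692 0.1536]
near edge top [array([ 0.4485, -0.1021]), array([ 0.5068, -0.3029])]
((476.8070068359375, 220.1327362060547), (29.997726440429688, 31.85294532775879), 121.80782318115234)
collar [ 0.5687 -0.1803  0.118 ]
slot [ 0.5693 -0.1812  0.122 ] 0.020515921134627562 0.11688222316378373
```

>>> drive_tool(rows=[{"delta_pos": [-1.8,-1.3,0],"rotation": [0,0,0]},{"delta_pos": [-3.5,-2.7,0],"rotation": [0,0,0]},{"delta_pos": [-3.75,-2.85,0],"rotation": [0,0,0]},{"delta_pos": [-3.75,-2.85,0],"rotation": [0,0,0]},{"delta_pos": [-3.75,-2.85,0],"rotation": [0,0,0]},{"delta_pos": [-3.75,-2.85,0],"rotation": [0,0,0]},{"delta_pos": [-3.75,-2.85,0],"rotation": [0,0,0]},{"delta_pos": [-3.75,-2.85,0],"rotation": [0,0,0]},{"delta_pos": [-3.5,-2.7,0],"rotation": [0,0,0]},{"delta_pos": [-1.7,-1.3,0],"rotation": [0,0,0]}], grip=0)

```text
time_s: 1.15
tool_pos: [0.4462, 0.2222, 0.2221]
tool_rot: [0.0, 0.19, 0.982, -0.0]
ft_force: [0.8, -0.0, 0.1]
width: 0.0879
```

>>> drive_tool(rows=[{"delta_pos": [0,0,0],"rotation": [0,0,-0.1]},{"delta_pos": [0,0,0],"rotation": [0,0,-0.1]},{"delta_pos": [0,0,0],"rotation": [0,0,-0.1]},{"delta_pos": [0,0,0],"rotation": [0,0,-0.1]},{"delta_pos": [0,0,0],"rotation": [0,0,0]},{"delta_pos": [0,0,0],"rotation": [0,0,0]}])

```text
time_s: 1.75
tool_pos: [0.4444, 0.2262, 0.2219]
tool_rot: [-0.0, -0.01, 1.0, -0.0]
ft_force: [-0.1, -0.8, -0.6]
width: 0.0881
```

```bash
cat >> h.py <<'E'
from scipy.spatial.transform import Rotation as Ro
def pose():
    s=bot.state();q=s['tool_rot'];return np.array(s['tool_pos']),Ro.from_quat([q[1],q[2],q[3],q[0]]).as_matrix(),s
def rel(target,yaw=None):
    """shift in tool axes (cm) to world target, turn needed; yaw = wanted key x yaw (mod pi)"""
    t,R,s=pose();print('t',round(s['time_s'],2),'pos',t.round(4),'zax',R[:,2].round(4),'xyaw',round(float(np.arctan2(R[1,0],R[0,0])),4),'F',s['ft_force'].round(2),'T',s['ft_torque'].round(3),'w',round(s['width'],4))
    d=R.T@(np.array(target)-t)*100;print('delta tool cm',d.round(3))
    if yaw is not None:
        a=np.arctan2(R[1,0],R[0,0]);e=(yaw-a+np.pi/2)%np.pi-np.pi/2
        print('rotz tool',round(-e,4))
    return d
E
python3 - <<'E'
from h import *
rel([.459,.2,.2212],0.03); print(bot.state()['joint_positions'].round(3))
im,p=snap('wrist','w1')
E
```

```text
t 1.75 pos [0.4444 0.2262 0.2219] zax [-2.e-04 -1.e-04 -1.e+00] xyaw -3.1214 F [-0.09 -0.75 -0.57] T [ 0.032 -0.049 -0.016] w 0.0881
delta tool cm [-1.406 -2.65   0.073]
rotz tool -0.0098
[-0.679  0.193  0.129  1.903 -0.029  1.047  1.053]
```

View pics/w1.png

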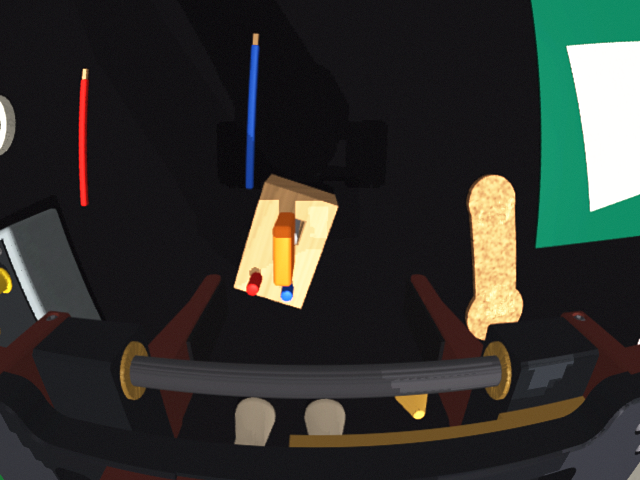

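```bash
python3 - <<'E'
from h import *
np.set_printoptions(precision=4,suppress=True)
a=cv2.imread('pics/w1.png');cv2.imwrite('pics/w1c.png',cv2.resize(a[165:315,220:350],None,fx=4.4,fy=4,interpolation=cv2.INTER_CUBIC))
p=bot.camera_params('wrist');print(-p['R'].T@p['t'], p['R'])
E
```

```text
[0.363  0.2247 0.384 ] [[-0.0213  0.9998  0.0005]
 [ 0.9558  0.0202  0.2932]
 [ 0.2931  0.0067 -0.9561]]
```

View pics/w1c.png

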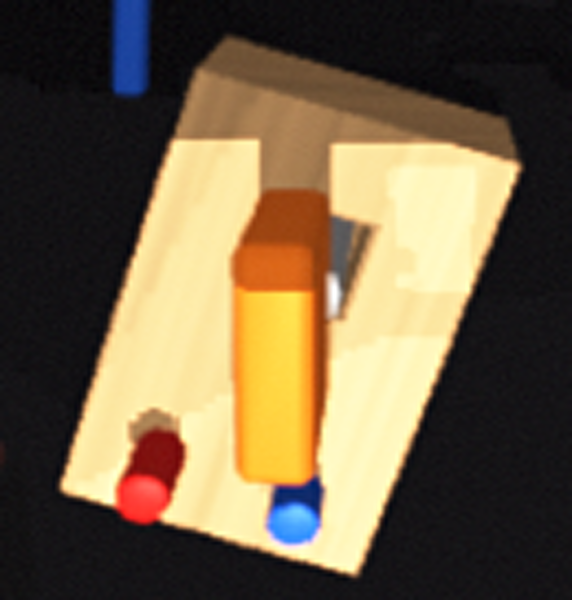

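```bash
python3 - <<'E'
from h import *
np.set_printoptions(precision=4,suppress=True)
p=bot.camera_params('wrist')
f=lambda q,z:np.array([onz(p,u/4.4+220-.4,v/4+165-.4,z,True)[:2] for u,v in q])
P=f([(235,247),(318,247),(312,482),(238,478)],.13);print(P,P.mean(0),np.linalg.norm(np.roll(P,-1,0)-P,axis=1))
d=P[2]+P[3]-P[0]-P[1];print('yaw',np.arctan2(d[1],d[0]))
d=P[3]-P[0];print('yaw left edge',np.arctan2(d[1],d[0]))
B=f([(200,70),(520,160),(358,577),(62,490)],.055);print(B,B.mean(0),np.linalg.norm(np.roll(B,-1,0)-B,axis=1))
c=B.mean(0);ax=B[2]+B[3]-B[0]-B[1];ax/=np.linalg.norm(ax);print('hole',c-.02*ax,np.arctan2(ax[1],ax[0]))
E
```

```text
[[0.4348 0.1962]
 [0.4346 0.2097]
 [0.4804 0.2087]
 [0.4799 0.196 ]] [0.4574 0.2027] [0.0135 0.0458 0.0127 0.0451]
yaw -0.01328224419916323
yaw left edge -0.0046278550555407414
[[0.4149 0.1809]
 [0.4343 0.2468]
 [0.5411 0.2144]
 [0.5192 0.1474]] [0.4774 0.1974] [0.0687 0.1116 0.0705 0.1096]
hole [0.4583 0.2033] -0.30269365537045084
```

>>> drive_tool(rows=[{"delta_pos": [-0.4,-0.8,0],"rotation": [0,0,0]},{"delta_pos": [-0.5,-0.8,0],"rotation": [0,0,0]},{"delta_pos": [-0.4,-0.8,0],"rotation": [0,0,0.02]},{"delta_pos": [0,0,1],"rotation": [0,0,0]},{"delta_pos": [0,0,1],"rotation": [0,0,0]},{"delta_pos": [0,0,0],"rotation": [0,0,0]},{"delta_pos": [0,0,0],"rotation": [0,0,0]}])

```text
time_s: 2.5
tool_pos: [0.4575, 0.2028, 0.2014]
tool_rot: [-0.001, -0.002, 1.0, -0.0]
ft_force: [-0.5, 0.3, 0.1]
width: 0.0876
```

```bash
python3 - <<'E'
from h import *
rel([.458,.2025,.116],0.0)
im,p=snap('wrist','w2');im,p=snap('scene','s2')
cv2.imwrite('pics/s2c.png',cv2.cvtColor(cv2.resize(im[120:300,230:430],None,fx=3,fy=3),cv2.COLOR_RGB2BGR))
E
```

```text
t 2.5 pos [0.4575 0.2028 0.2014] zax [-1.2e-03 -6.0e-04 -1.0e+00] xyaw -3.1379 F [-0.46  0.25  0.14] T [ 0.024 -0.011  0.037] w 0.0876
delta tool cm [-0.056 -0.025  8.543]
rotz tool 0.0037
```

View pics/w2.png

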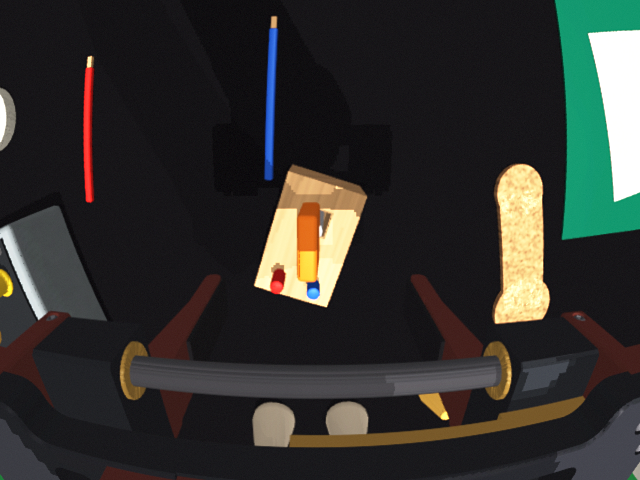

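View pics/s2c.png

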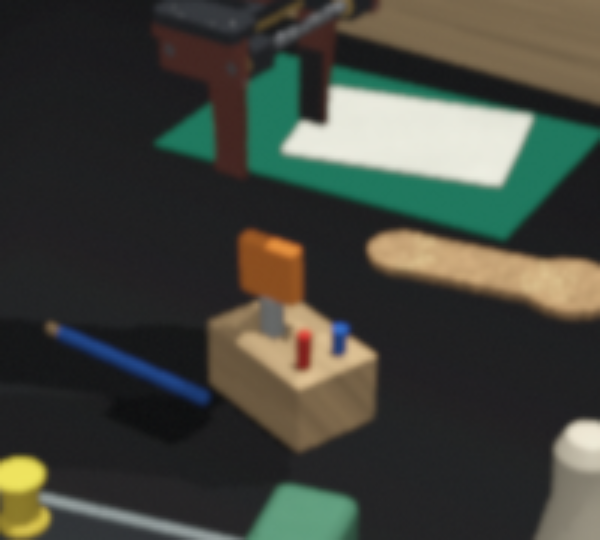

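>>> drive_tool(rows=[{"delta_pos": [-0.05,0,1],"rotation": [0,0,0]},{"delta_pos": [0,0,2],"rotation": [0,0,0]},{"delta_pos": [0,0,2],"rotation": [0,0,0]},{"delta_pos": [0,0,2],"rotation": [0,0,0]},{"delta_pos": [0,0,1],"rotation": [0,0,0]},{"delta_pos": [0,0,0.5],"rotation": [0,0,0]},{"delta_pos": [0,0,0],"rotation": [0,0,0]},{"delta_pos": [0,0,0],"rotation": [0,0,0]}])

```text
time_s: 3.4
tool_pos: [0.459, 0.2028, 0.1176]
tool_rot: [0.0, -0.002, 1.0, 0.0]
ft_force: [-0.4, -0.4, -0.5]
width: 0.0876
```

>>> drive_tool(rows=[{"delta_pos": [0,0,0],"rotation": [0,0,0]},{"delta_pos": [0,0,0],"rotation": [0,0,0]},{"delta_pos": [0,0,0],"rotation": [0,0,0]},{"delta_pos": [0,0,0],"rotation": [0,0,0]},{"delta_pos": [0,0,0],"rotation": [0,0,0]},{"delta_pos": [0,0,0],"rotation": [0,0,0]},{"delta_pos": [0,0,0],"rotation": [0,0,0]},{"delta_pos": [0,0,0],"rotation": [0,0,0]}], grip=1)

```text
time_s: 4.2
tool_pos: [0.4585, 0.2027, 0.117]
tool_rot: [-0.0, -0.002, 1.0, -0.0]
ft_force: [0.6, 0.1, -0.2]
width: 0.0274
```

```bash
python3 - <<'E'
from h import *
rel([.458,.2025,.116],0.0)
im,p=snap('wrist','w3');im,p=snap('scene','s3')
cv2.imwrite('pics/s3c.png',cv2.cvtColor(cv2.resize(im[120:300,230:430],None,fx=3,fy=3),cv2.COLOR_RGB2BGR))
E
```

```text
t 4.2 pos [0.4585 0.2027 0.117 ] zax [-0. -0. -1.] xyaw -3.1384 F [ 0.63  0.15 -0.17] T [ 0.008 -0.009  0.042] w 0.0274
delta tool cm [ 0.053 -0.015  0.101]
rotz tool 0.0032
```

View pics/w3.png

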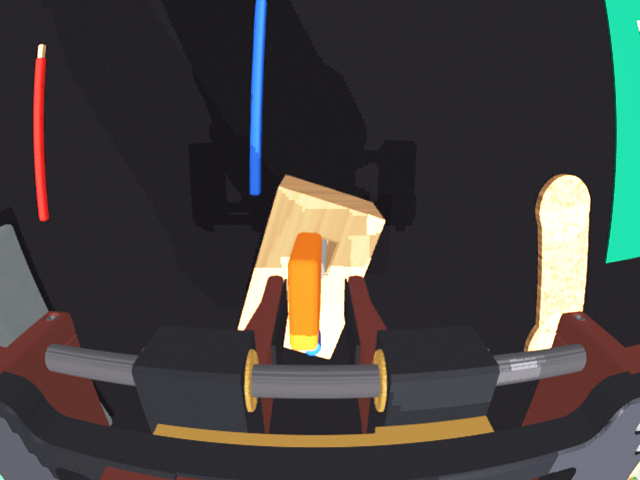

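View pics/s3c.png

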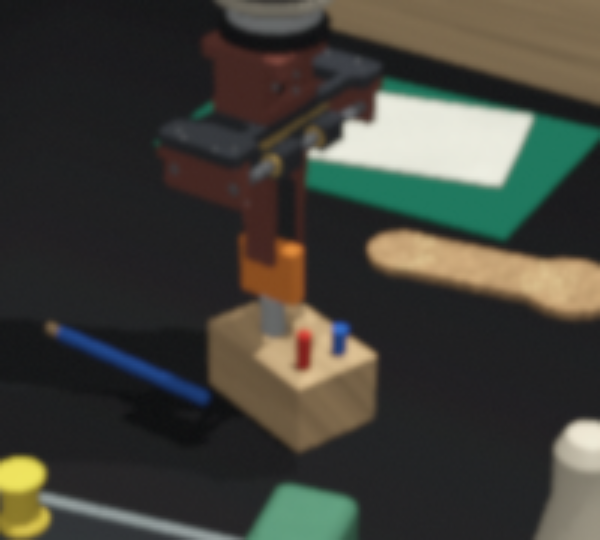

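>>> drive_tool(rows=[{"delta_pos": [0,0,0],"rotation": [0,0,0]},{"delta_pos": [0,0,0],"rotation": [0,0,0]},{"delta_pos": [0,0,0],"rotation": [0,0,0]},{"delta_pos": [0,0,0],"rotation": [0,0,0]},{"delta_pos": [0,0,0],"rotation": [0,0,0]}], grip=1)

```text
time_s: 4.8
tool_pos: [0.4585, 0.2026, 0.117]
tool_rot: [-0.0, -0.002, 1.0, -0.0]
ft_force: [0.9, -0.3, 0.3]
width: 0.0141
```

```bash
python3 - <<'E'
from h import *
rel([.458,.2025,.116],0.0)
im,p=snap('wrist','w4')
E
```

```text
t 4.8 pos [0.4585 0.2026 0.117 ] zax [-0. -0. -1.] xyaw -3.1384 F [ 0.88 -0.29  0.28] T [ 0.04  -0.019  0.006] w 0.0141
delta tool cm [ 0.053 -0.012  0.103]
rotz tool 0.0031
```

View pics/w4.png

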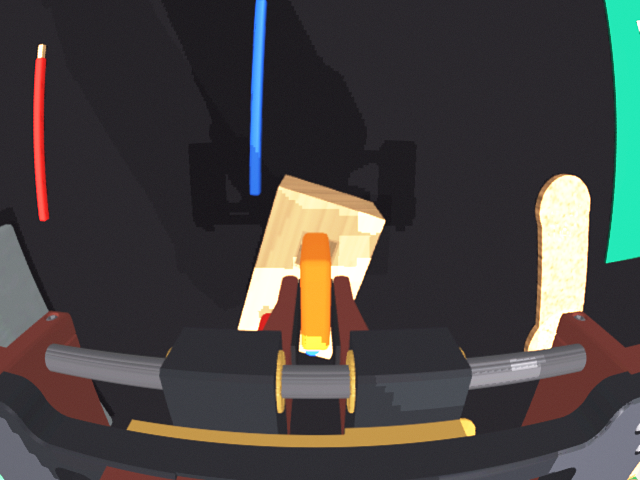

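>>> drive_tool(rows=[{"delta_pos": [0,0,-0.5],"rotation": [0,0,0]},{"delta_pos": [0,0,-1],"rotation": [0,0,0]},{"delta_pos": [0,0,-2],"rotation": [0,0,0]},{"delta_pos": [0,0,-2],"rotation": [0,0,0]},{"delta_pos": [0,0,-2.5],"rotation": [0,0,0]},{"delta_pos": [0,0,-2.5],"rotation": [0,0,0]},{"delta_pos": [0,0,-2.5],"rotation": [0,0,0]},{"delta_pos": [0,0,-2.5],"rotation": [0,0,0]},{"delta_pos": [0,0,-1.5],"rotation": [0,0,0]},{"delta_pos": [0,0,0],"rotation": [0,0,0]}])

```text
time_s: 5.85
tool_pos: [0.4595, 0.2031, 0.2898]
tool_rot: [0.002, -0.002, 1.0, 0.001]
ft_force: [0.4, -0.5, -1.7]
width: 0.0139
```

```bash
python3 - <<'E'
from h import *
rel([.569,-.1805,.287],0.117)
im,p=snap('wrist','w5');im,p=snap('top','t5');im,p=snap('scene','s5')
cv2.imwrite('pics/s5c.png',cv2.cvtColor(cv2.resize(im[50:290,230:430],None,fx=2.5,fy=2.5),cv2.COLOR_RGB2BGR))
E
```

```text
t 5.85 pos [0.4595 0.2031 0.2898] zax [ 0.0039  0.0025 -1.    ] xyaw -3.1385 F [ 0.41 -0.45 -1.68] T [ 0.009 -0.007 -0.019] w 0.0139
delta tool cm [-10.834 -38.389   0.233]
rotz tool -0.1139
```

View pics/w5.png

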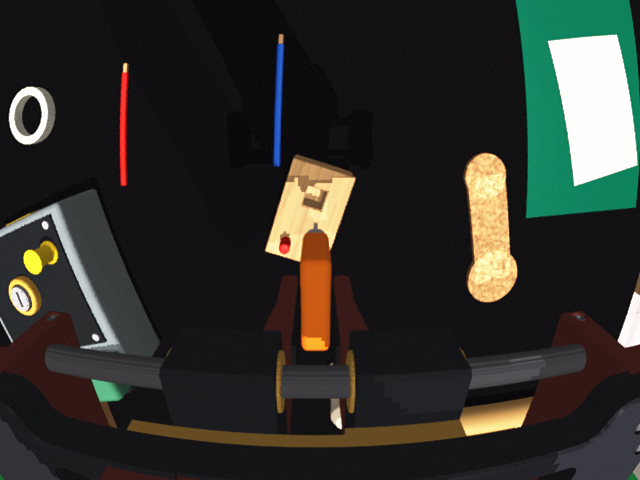

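View pics/s5c.png

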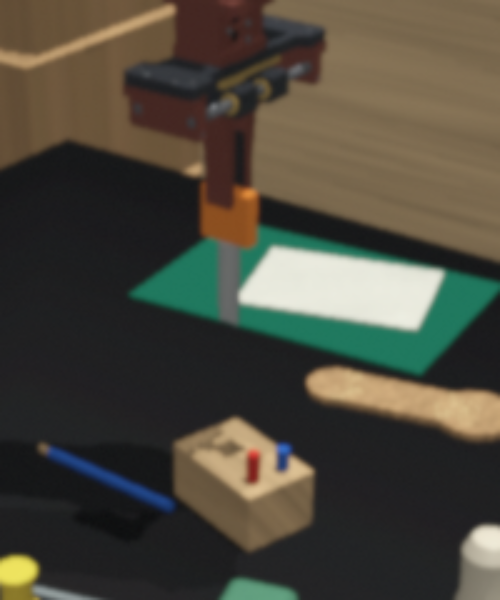

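>>> drive_tool(rows=[{"delta_pos": [-0.4,-1.4,0],"rotation": [0,0,0]},{"delta_pos": [-0.8,-3,0],"rotation": [0,0,0]},{"delta_pos": [-1,-3.5,0],"rotation": [0,0,0]},{"delta_pos": [-1,-3.5,0],"rotation": [0,0,0]},{"delta_pos": [-1,-3.5,0],"rotation": [0,0,0]},{"delta_pos": [-1,-3.5,0],"rotation": [0,0,0]},{"delta_pos": [-1,-3.5,0],"rotation": [0,0,0]},{"delta_pos": [-1,-3.5,0],"rotation": [0,0,0]},{"delta_pos": [-0.8,-3,0],"rotation": [0,0,0]},{"delta_pos": [-0.8,-3,0],"rotation": [0,0,0]}])

```text
time_s: 7.0
tool_pos: [0.5469, -0.1138, 0.2861]
tool_rot: [-0.001, -0.001, 1.0, -0.0]
ft_force: [0.5, 1.0, -2.4]
width: 0.0139
```

```bash
python3 - <<'E'
from h import *
rel([.569,-.1805,.287],0.117);print(bot.state()['joint_positions'].round(3))
E
```

```text
t 7.0 pos [ 0.5469 -0.1138  0.2861] zax [-1.7e-03 -5.0e-04 -1.0e+00] xyaw -3.1396 F [ 0.53  1.01 -2.4 ] T [ 0.03  -0.021  0.031] w 0.0139
delta tool cm [-2.198 -6.671 -0.088]
rotz tool -0.115
[-0.204  0.253  0.401  1.692 -0.104  1.219  1.794]
```

```bash
python3 - <<'E'
from h import *
np.set_printoptions(precision=4,suppress=True)
im,p=snap('wrist','w6')
cv2.imwrite('pics/w6c.png',cv2.cvtColor(cv2.resize(im[120:320,100:300],None,fx=3,fy=3,interpolation=cv2.INTER_CUBIC),cv2.COLOR_RGB2BGR))
import pickle;pickle.dump(p,open('p6.pkl','wb'))
print(proj(p,[.569,-.1805,.118],True))
# hole from w5 not saved
E
```

```text
[244.1852 237.7025]
```

View pics/w6.png

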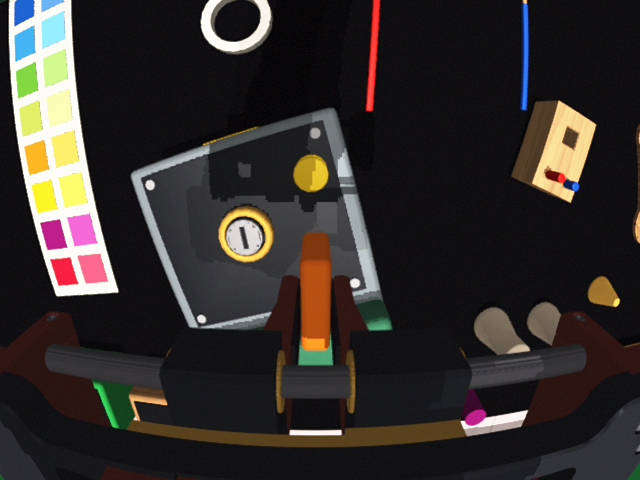

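View pics/w6c.png

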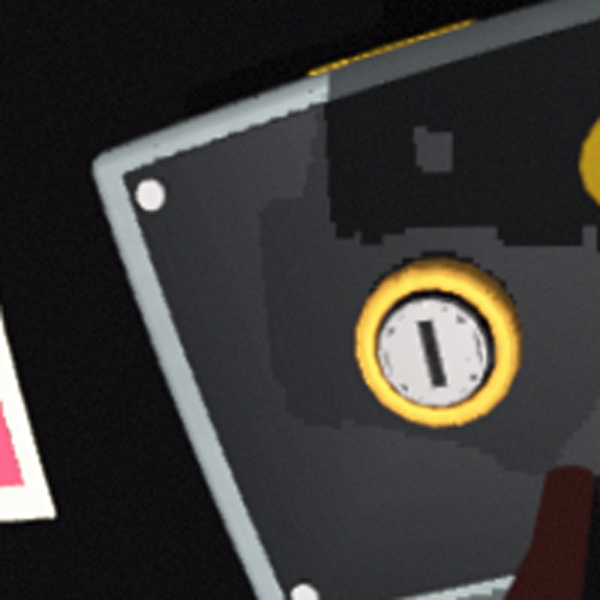

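```bash
cat > stud.py <<'E'
from h import *
def stud(im,p,u0,v0,wrist=True,z=.122,r=21):
    K=8;g=cv2.cvtColor(im,cv2.COLOR_RGB2GRAY)
    u0,v0=int(u0),int(v0);c=g[v0-r:v0+r,u0-r:u0+r]
    C=cv2.resize(c,None,fx=K,fy=K,interpolation=cv2.INTER_CUBIC)
    hsv=cv2.resize(cv2.cvtColor(im,cv2.COLOR_RGB2HSV)[v0-r:v0+r,u0-r:u0+r],None,fx=K,fy=K,interpolation=cv2.INTER_LINEAR)
    w=((C>120)&(hsv[...,1]<70)).astype(np.uint8)*255
    n,l,st,ce=cv2.connectedComponentsWithStats(w);i=1+np.argmax(st[1:,4]);w=(l==i).astype(np.uint8)*255
    cn=max(cv2.findContours(w,0,1)[0],key=cv2.contourArea)
    e=cv2.fitEllipse(cv2.convexHull(cn))
    f=lambda q:((q[0]+.5)/K-.5+u0-r,(q[1]+.5)/K-.5+v0-r)
    H=onz(p,*f(e[0]),z,wrist);print('head',H.round(4),'axes px',np.array(e[1])/K)
    m=np.zeros_like(w);cv2.ellipse(m,(e[0],(e[1][0]*.85,e[1][1]*.85),e[2]),255,-1)
    d=((C<115)&(m>0)).astype(np.uint8)*255
    n,l,st,ce=cv2.connectedComponentsWithStats(d);i=1+np.argmax(st[1:,4]);d=(l==i).astype(np.uint8)*255
    cs=max(cv2.findContours(d,0,1)[0],key=cv2.contourArea);b=cv2.boxPoints(cv2.minAreaRect(cs))
    B=np.array([onz(p,*f(q),z,wrist) for q in b])
    L=[B[1]-B[0],B[2]-B[1]];nl=[np.linalg.norm(x) for x in L];k=L[int(np.argmax(nl))];a=np.arctan2(k[1],k[0])
    print('slot',B.mean(0).round(4),'size',np.array(nl).round(4),'yaw',(a+np.pi/2)%np.pi-np.pi/2)
    cv2.imwrite('pics/dbg.png',np.hstack([C,w,d]))
E
python3 - <<'E'
from stud import *
import pickle
im=cv2.cvtColor(cv2.imread('pics/w6.png'),cv2.COLOR_BGR2RGB);p=pickle.load(open('p6.pkl','rb'))
stud(im,p,245,237)
im=cv2.cvtColor(cv2.imread('pics/top0.png'),cv2.COLOR_BGR2RGB)
stud(im,bot.camera_params('top'),477,220,False,r=18)
im=cv2.cvtColor(cv2.imread('pics/w6.png'),cv2.COLOR_BGR2RGB)
f=lambda q,z:np.array([onz(p,u,v,z,True)[:2] for u,v in q])
S=f([(150,184.5),(315.5,132.5),(355,283),(201,318.5)],.106);print(S,np.linalg.norm(np.roll(S,-1,0)-S,axis=1))
d=S[1]-S[0]+S[2]-S[3];a=np.arctan2(d[1],d[0])-np.pi/2;d2=S[3]-S[0]+S[2]-S[1];print('box yaw',a,np.arctan2(d2[1],d2[0]),'screw mid',S.mean(0))
# hole in block at right
print(onz(p,571,137,.055,True))
E
```

```text
head [ 0.5671 -0.18    0.122 ] axes px [34.963974   37.10665512]
slot [ 0.5676 -0.1802  0.122 ] size [0.0044 0.0215] yaw 0.17560850833779607
head [ 0.569  -0.1807  0.122 ] axes px [19.59766006 21.3463459 ]
slot [ 0.5695 -0.1812  0.122 ] size [0.0027 0.0181] yaw 0.1643493322714038
[[ 0.51777006 -0.27795144]
 [ 0.47235331 -0.11356936]
 [ 0.62045591 -0.07314247]
 [ 0.66530772 -0.23781837]] [0.17054076 0.15352106 0.17067466 0.15289874]
box yaw 0.26773780317083284 0.2660341653942263 screw mid [ 0.56897175 -0.17562041]
[0.45736227 0.20321894 0.055     ]
```

View pics/dbg.png

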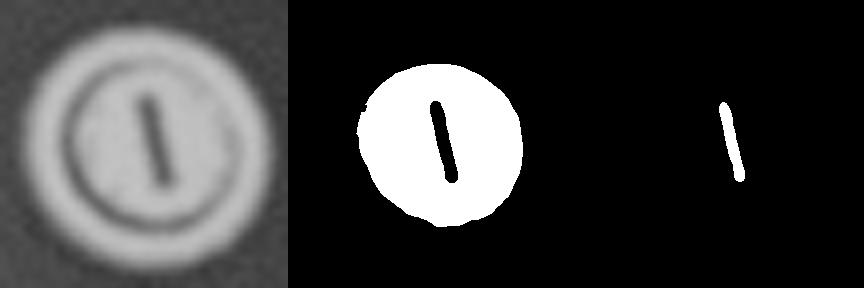

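>>> drive_tool(rows=[{"delta_pos": [-0.3,-1.1,0],"rotation": [0,0,0]},{"delta_pos": [-0.5,-1.6,0],"rotation": [0,0,0]},{"delta_pos": [-0.5,-1.6,0],"rotation": [0,0,0]},{"delta_pos": [-0.4,-1.2,0],"rotation": [0,0,0]},{"delta_pos": [-0.3,-0.8,0],"rotation": [0,0,0]},{"delta_pos": [0,0,0],"rotation": [0,0,-0.06]},{"delta_pos": [0,0,0],"rotation": [0,0,-0.06]},{"delta_pos": [0,0,1],"rotation": [0,0,-0.055]},{"delta_pos": [0,0,1.5],"rotation": [0,0,0]},{"delta_pos": [0,0,0],"rotation": [0,0,0]}])

```text
time_s: 8.05
tool_pos: [0.5667, -0.1732, 0.2601]
tool_rot: [-0.002, -0.089, 0.996, 0.001]
ft_force: [0.1, 0.0, -2.0]
width: 0.0137
```

```bash
python3 - <<'E'
from h import *
rel([.5677,-.180,.25],0.172);print(bot.state()['joint_positions'].round(3))
im,p=snap('scene','s7');im2,p2=snap('wrist','w7');im3,p3=snap('top','t7')
f=lambda im,a,b,k,fn:cv2.imwrite('pics/'+fn+'.png',cv2.cvtColor(cv2.resize(im[a[0]:a[1],b[0]:b[1]],None,fx=k,fy=k,interpolation=cv2.INTER_CUBIC),cv2.COLOR_RGB2BGR))
f(im,(240,350),(180,300),5,'s7c');f(im2,(150,300),(240,400),4,'w7c');f(im3,(150,270),(410,540),4,'t7c')
E
```

```text
t 8.05 pos [ 0.5667 -0.1732  0.2601] zax [-0.0034  0.001  -1.    ] xyaw -2.9628 F [ 0.12  0.   -2.02] T [ 0.09  -0.021 -0.011] w 0.0137
delta tool cm [ 0.023 -0.684  1.011]
rotz tool 0.0068
[-0.08   0.337  0.39   1.646 -0.136  1.189  2.091]
```

View pics/s7c.png

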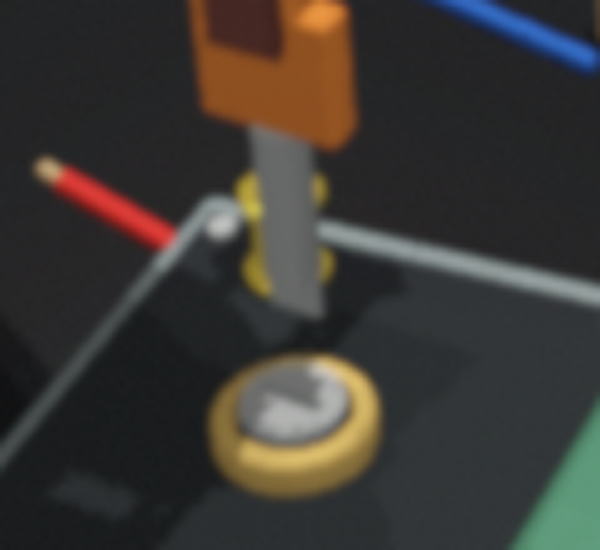

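View pics/w7c.png

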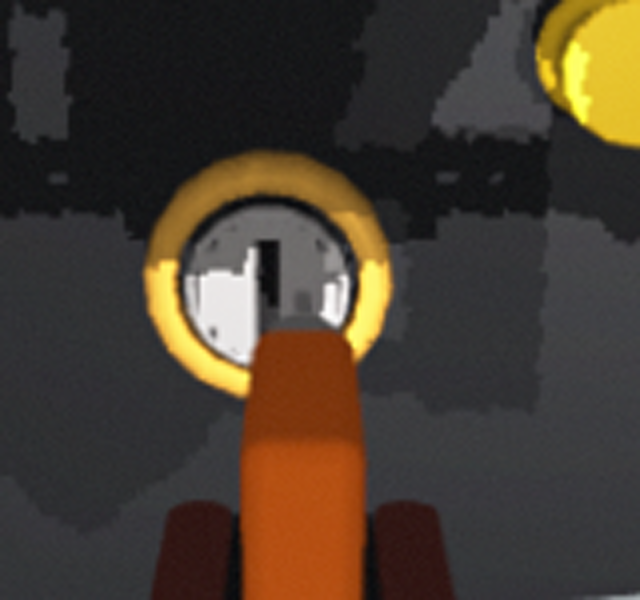

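View pics/t7c.png

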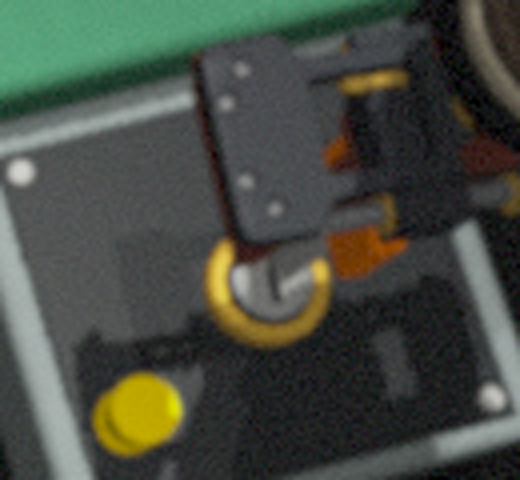

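>>> drive_tool(rows=[{"delta_pos": [0,-0.2,0],"rotation": [0,0,0.007]},{"delta_pos": [0,-0.3,0],"rotation": [0,0,0]},{"delta_pos": [0,-0.2,0],"rotation": [0,0,0]},{"delta_pos": [0,0,0.4],"rotation": [0,0,0]},{"delta_pos": [0,0,0.4],"rotation": [0,0,0]},{"delta_pos": [0,0,0],"rotation": [0,0,0]},{"delta_pos": [0,0,0],"rotation": [0,0,0]}])

```text
time_s: 8.9
tool_pos: [0.5688, -0.1808, 0.2538]
tool_rot: [-0.0, -0.086, 0.996, 0.0]
ft_force: [-0.3, 0.4, -2.1]
width: 0.0134
```

```bash
cat > look.py <<'E'
import sys
from h import *
n=sys.argv[1]
rel([.5677,-.180,.25],0.172)
im,p=snap('scene','s'+n);im2,p2=snap('wrist','w'+n)
import pickle;pickle.dump(p2,open('p'+n+'.pkl','wb'))
f=lambda im,a,b,k,fn:cv2.resize(im[a[0]:a[1],b[0]:b[1]],None,fx=k,fy=k,interpolation=cv2.INTER_CUBIC)
A=f(im,(250,350),(195,285),4.2,'');B=f(im2,(190,290),(270,365),4.2,'')
cv2.imwrite('pics/l'+n+'.png',cv2.cvtColor(np.hstack([A,B]),cv2.COLOR_RGB2BGR))
E
python3 look.py 8
```

```text
t 8.9 pos [ 0.5688 -0.1808  0.2538] zax [-5.e-04  2.e-04 -1.e+00] xyaw -2.9703 F [-0.34  0.39 -2.11] T [-0.002  0.028 -0.026] w 0.0134
delta tool cm [0.099 0.094 0.378]
rotz tool -0.0007
```

View pics/l8.png

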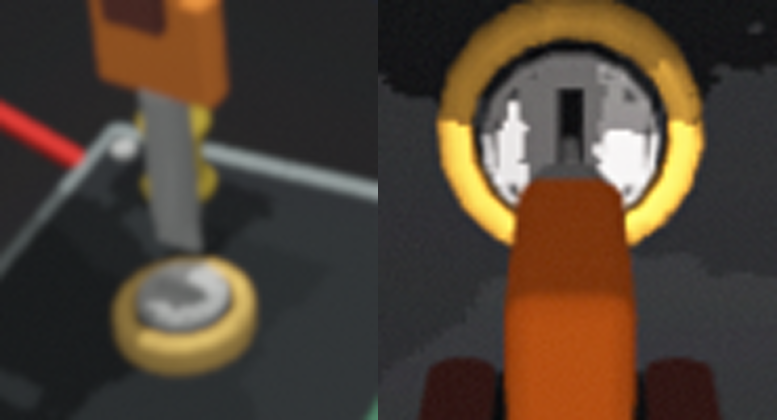

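```bash
python3 - <<'E'
from stud import *
import pickle
p=pickle.load(open('p8.pkl','rb'));t,R,s=pose()
for d in [.107,.132,-.013]:
    q=proj(p,t+R@[0,0,d],True);print(d,q,(q-[270,190])*4.2+[378,0])
im=cv2.cvtColor(cv2.imread('pics/w8.png'),cv2.COLOR_BGR2RGB)
# slot dark strip edges in rows
g=cv2.cvtColor(im,cv2.COLOR_RGB2GRAY)
for v in [212,214,217,220,223,226]: print(v,g[v,308:326])
for v in [235,245,258]: print(v,im[v,298:336,0])
E
```

```text
0.107 [314.6651944  234.03477941] [565.59381646 184.9460735 ]
0.132 [314.69007473 225.19889808] [565.69831387 147.83537196]
-0.013 [314.45794057 310.77486101] [564.72335041 507.25441623]
212 [106 107 108 109  80  43  18  17  14  13  33  99 108 108 106 107 123 149]
214 [108 108 109 107  82  42  17  14  14  18  35  99 109 107 107 126 146 148]
217 [108 107 107 108  81  42  14  15  15  17  33 103 107 109 105 129 147 148]
220 [108 108 108 107  80  40  15  12  16  16  40  99 107 108 129 143 150 158]
223 [107 106 107 108  79  53  54  61  62  45  42  97 107 110 121 185 240 248]
226 [105 107 107 107  77  60  64  75  76  68  44  96 114 187 228 236 241 246]
235 [121 188 216 155 103 161 161 124 120 121 122 123 124 123 124 123 123 123
 123 122 121 123 123 121 120 123 118 119 129 180 174 137 197 224 191 121
 138 231]
245 [239 249 252 244 175 117 120 122 122 121 122 124 124 123 124 125 124 121
 125 124 124 123 124 123 126 124 123 123 121 116 129 235 250 250 244 227
 190  92]
258 [ 55  62  81 113 120 122 122 125 126 127 128 128 127 128 126 127 126 128
 127 127 127 126 126 127 127 127 127 124 122 121 119 117  98  72  57  59
  57  57]
```

```bash
python3 - <<'E'
from stud import *
import pickle
np.set_printoptions(precision=4,suppress=True)
p=pickle.load(open('p8.pkl','rb'));t,R,s=pose()
im=cv2.cvtColor(cv2.imread('pics/w8.png'),cv2.COLOR_BGR2RGB);g=cv2.cvtColor(im,cv2.COLOR_RGB2GRAY)
print(g[205:232,315])
q=onz(p,315.4,210.6,.122,True);print('slot end',q, 'centre',q[:2]+.011*np.array([np.cos(.172),np.sin(.172)]))
# collar centre
hsv=cv2.cvtColor(im,cv2.COLOR_RGB2HSV);m=cv2.inRange(hsv,(15,120,90),(28,255,255));mm=np.zeros_like(m);mm[185:255,280:350]=m[185:255,280:350]
pts=cv2.findNonZero(mm);e=cv2.fitEllipse(cv2.convexHull(pts));print(e,onz(p,*e[0],.116,True))
# scene: shank/blade tip
s=cv2.cvtColor(cv2.imread('pics/s8.png'),cv2.COLOR_BGR2RGB);ps=bot.camera_params('scene')
print('tip pred',proj(ps,t+R@[0,0,.107]),'slot pred',proj(ps,[.5677,-.18,.122]))
cv2.imwrite('pics/s8d.png',cv2.cvtColor(cv2.resize(s[290:345,215:265],None,fx=10,fy=10,interpolation=cv2.INTER_CUBIC),cv2.COLOR_RGB2BGR))
E
```

```text
[110 108 108 108 109 106  42  17  14  14  12  16  15  13  14  12  17  38
  61  76  76  75  77  86  77  74  75]
slot end [ 0.5568 -0.1823  0.122 ] centre [ 0.5676 -0.1805]
((315.38372802734375, 220.3595733642578), (62.944610595703125, 63.21432113647461), 105.17927551269531) [ 0.5664 -0.1807  0.116 ]
tip pred [236.9296 307.169 ] slot pred [237.9202 318.521 ]
```

View pics/s8d.png

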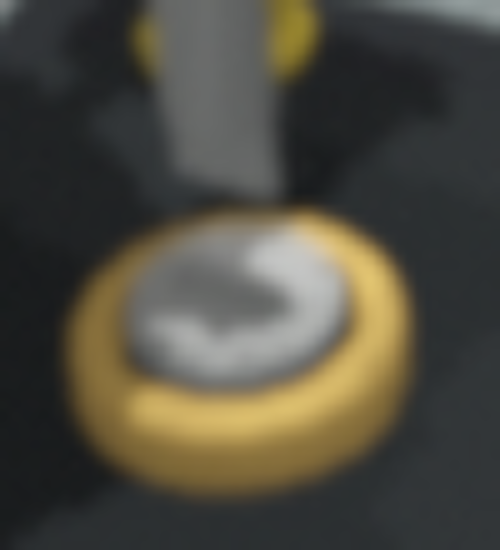

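>>> drive_tool(rows=[{"delta_pos": [0.05,0.02,0.6],"rotation": [0,0,0]},{"delta_pos": [0,0,0.8],"rotation": [0,0,0]},{"delta_pos": [0,0,0.4],"rotation": [0,0,0]},{"delta_pos": [0,0,0],"rotation": [0,0,0]},{"delta_pos": [0,0,0],"rotation": [0,0,0]}])

```text
time_s: 9.5
tool_pos: [0.5684, -0.1808, 0.2359]
tool_rot: [-0.0, -0.085, 0.996, 0.0]
ft_force: [-0.6, -1.0, -2.4]
width: 0.0135
```

```bash
python3 look.py 9
```

```text
t 9.5 pos [ 0.5684 -0.1808  0.2359] zax [-3.e-04 -0.e+00 -1.e+00] xyaw -2.9704 F [-0.61 -0.99 -2.39] T [ 0.065 -0.02   0.026] w 0.0135
delta tool cm [ 0.053  0.091 -1.413]
rotz tool -0.0008
```

View pics/l9.png

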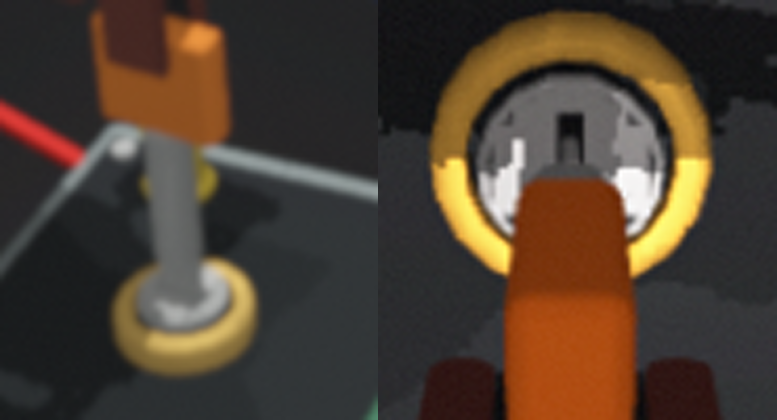

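>>> drive_tool(rows=[{"delta_pos": [0,0,0.2],"rotation": [0,0,0]},{"delta_pos": [0,0,0.2],"rotation": [0,0,0]},{"delta_pos": [0,0,0.1],"rotation": [0,0,0]},{"delta_pos": [0,0,0.1],"rotation": [0,0,0]},{"delta_pos": [0,0,0.1],"rotation": [0,0,0]},{"delta_pos": [0,0,0],"rotation": [0,0,0]}])

```text
time_s: 10.2
tool_pos: [0.5684, -0.1807, 0.2289]
tool_rot: [-0.0, -0.086, 0.996, 0.0]
ft_force: [0.1, -0.2, -0.5]
width: 0.0137
```

>>> drive_tool(rows=[{"delta_pos": [0,0,0.1],"rotation": [0,0,0]},{"delta_pos": [0,0,0.1],"rotation": [0,0,0]},{"delta_pos": [0,0,0.1],"rotation": [0,0,0]},{"delta_pos": [0,0,0],"rotation": [0,0,0]},{"delta_pos": [0,0,0],"rotation": [0,0,0]}])

```text
time_s: 10.7
tool_pos: [0.5684, -0.1808, 0.226]
tool_rot: [-0.0, -0.086, 0.996, 0.0]
ft_force: [-0.2, 0.4, -1.4]
width: 0.0139
```

```bash
python3 look.py 10
```

```text
t 10.7 pos [ 0.5684 -0.1808  0.226 ] zax [-1.e-04  0.e+00 -1.e+00] xyaw -2.9704 F [-0.16  0.43 -1.37] T [0.043 0.023 0.009] w 0.0139
delta tool cm [ 0.056  0.089 -2.401]
rotz tool -0.0008
```

View pics/l10.png

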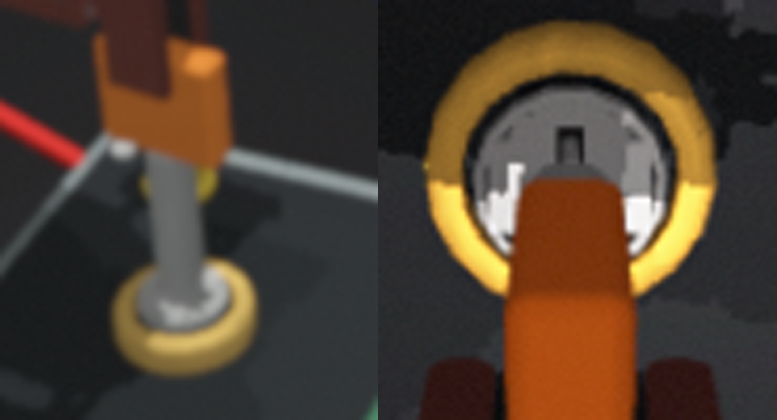

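>>> drive_tool(rows=[{"delta_pos": [0,0,0.1],"rotation": [0,0,0]},{"delta_pos": [0,0,0.1],"rotation": [0,0,0]},{"delta_pos": [0,0,0],"rotation": [0,0,0]},{"delta_pos": [0,0,0],"rotation": [0,0,0]}])

```text
time_s: 11.2
tool_pos: [0.5684, -0.1808, 0.224]
tool_rot: [-0.0, -0.085, 0.996, 0.0]
ft_force: [-0.6, 0.7, -1.7]
width: 0.0136
```

>>> drive_tool(rows=[{"delta_pos": [0,0,0.1],"rotation": [0,0,0]},{"delta_pos": [0,0,0.1],"rotation": [0,0,0]},{"delta_pos": [0,0,0],"rotation": [0,0,0]},{"delta_pos": [0,0,0],"rotation": [0,0,0]}])

```text
time_s: 11.6
tool_pos: [0.5686, -0.1809, 0.2223]
tool_rot: [0.0, -0.085, 0.996, -0.0]
ft_force: [0.5, -0.5, 2.1]
width: 0.0138
```

>>> drive_tool(rows=[{"delta_pos": [0,0,0.1],"rotation": [0,0,0]},{"delta_pos": [0,0,0.1],"rotation": [0,0,0]},{"delta_pos": [0,0,0],"rotation": [0,0,0]},{"delta_pos": [0,0,0],"rotation": [0,0,0]}])

```text
time_s: 12.0
tool_pos: [0.5686, -0.1808, 0.2202]
tool_rot: [0.0, -0.086, 0.996, -0.0]
ft_force: [-0.7, -0.2, 3.1]
width: 0.0138
```

```bash
python3 look.py 11
```

```text
t 12.0 pos [ 0.5686 -0.1808  0.2202] zax [ 4.e-04 -0.e+00 -1.e+00] xyaw -2.9704 F [-0.68 -0.21  3.13] T [0.063 0.078 0.036] w 0.0138
delta tool cm [ 0.07   0.094 -2.983]
rotz tool -0.0008
```

View pics/l11.png

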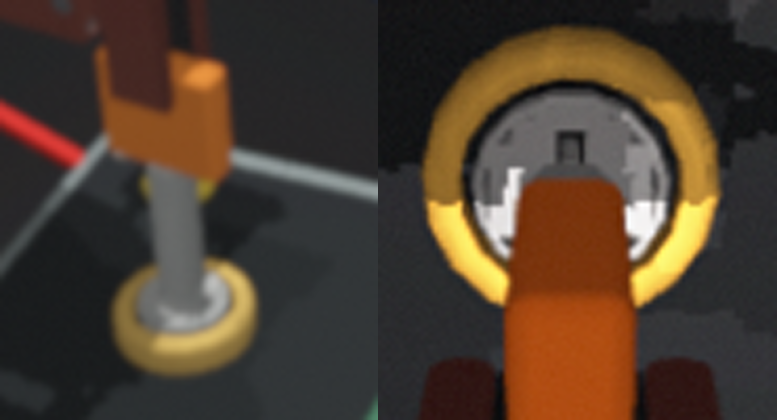

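>>> drive_tool(rows=[{"delta_pos": [0,0,0.1],"rotation": [0,0,0]},{"delta_pos": [0,0,0.1],"rotation": [0,0,0]},{"delta_pos": [0,0,0.1],"rotation": [0,0,0]},{"delta_pos": [0,0,0.1],"rotation": [0,0,0]},{"delta_pos": [0,0,0],"rotation": [0,0,0]},{"delta_pos": [0,0,0],"rotation": [0,0,0]}])

```text
time_s: 12.7
tool_pos: [0.5686, -0.1808, 0.2163]
tool_rot: [0.0, -0.086, 0.996, -0.0]
ft_force: [0.4, -0.0, 5.9]
width: 0.0139
```

>>> drive_tool(rows=[{"delta_pos": [0,0,0.1],"rotation": [0,0,0]},{"delta_pos": [0,0,0],"rotation": [0,0,0]},{"delta_pos": [0,0,0],"rotation": [0,0,0]}])

```text
time_s: 13.0
tool_pos: [0.5687, -0.1809, 0.2154]
tool_rot: [0.0, -0.085, 0.996, -0.0]
ft_force: [-0.0, 0.2, 6.3]
width: 0.0135
```

```bash
python3 look.py 12
```

```text
t 13.0 pos [ 0.5687 -0.1809  0.2154] zax [ 7.e-04 -1.e-04 -1.e+00] xyaw -2.9704 F [-0.02  0.21  6.32] T [0.033 0.151 0.011] w 0.0135
delta tool cm [ 0.078  0.1   -3.461]
rotz tool -0.0008
```

View pics/l12.png

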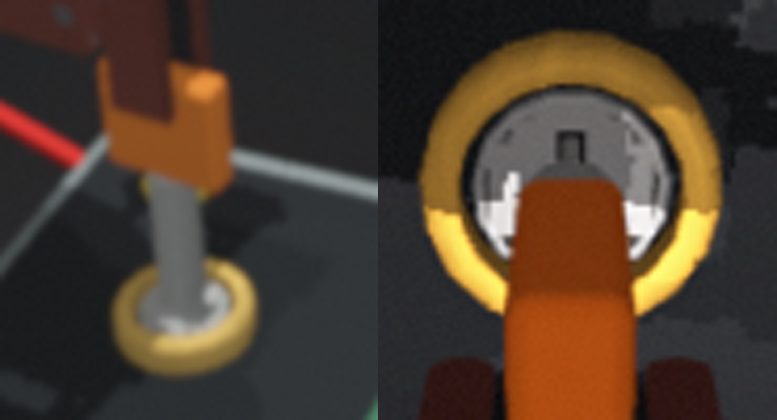

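>>> drive_tool(rows=[{"delta_pos": [0,0,0.03],"rotation": [0,0,0.03]},{"delta_pos": [0,0,0],"rotation": [0,0,0.05]},{"delta_pos": [0,0,0],"rotation": [0,0,0.05]},{"delta_pos": [0,0,0],"rotation": [0,0,0.05]},{"delta_pos": [0,0,0],"rotation": [0,0,0.05]},{"delta_pos": [0,0,0],"rotation": [0,0,0]}])

```text
time_s: 13.7
tool_pos: [0.5687, -0.1809, 0.2152]
tool_rot: [0.0, 0.03, 1.0, -0.0]
ft_force: [-0.3, 1.3, 6.7]
width: 0.014
```

```bash
python3 look.py 13
```

```text
t 13.7 pos [ 0.5687 -0.1809  0.2152] zax [ 8.e-04 -2.e-04 -1.e+00] xyaw 3.0811 F [-0.28  1.29  6.68] T [ 0.093  0.208 -0.006] w 0.014
delta tool cm [ 0.103  0.081 -3.485]
rotz tool -0.2325
```

View pics/l13.png

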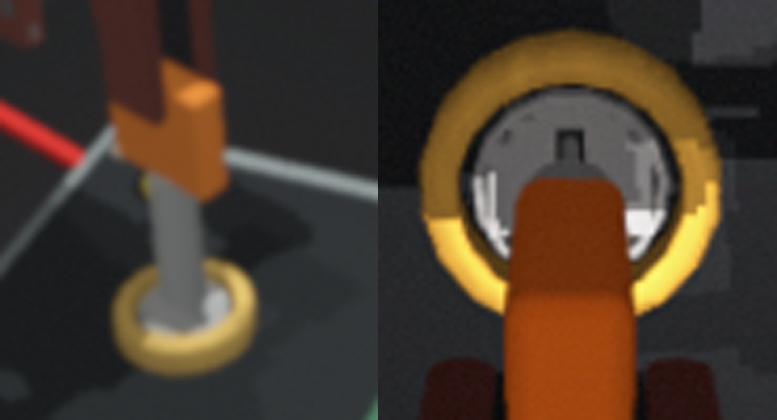

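>>> drive_tool(rows=[{"delta_pos": [0,0,0],"rotation": [0,0,0.05]},{"delta_pos": [0,0,0],"rotation": [0,0,0.07]},{"delta_pos": [0,0,0],"rotation": [0,0,0.07]},{"delta_pos": [0,0,0],"rotation": [0,0,0.07]},{"delta_pos": [0,0,0],"rotation": [0,0,0.07]},{"delta_pos": [0,0,0],"rotation": [0,0,0.07]},{"delta_pos": [0,0,0],"rotation": [0,0,0.05]},{"delta_pos": [0,0,0],"rotation": [0,0,0]}])

```text
time_s: 14.6
tool_pos: [0.5687, -0.1809, 0.2151]
tool_rot: [0.0, 0.252, 0.968, 0.0]
ft_force: [-0.9, 0.2, 6.1]
width: 0.0138
```

```bash
python3 look.py 14
```

```text
t 14.6 pos [ 0.5687 -0.1809  0.2151] zax [ 7.e-04 -2.e-04 -1.e+00] xyaw 2.6312 F [-0.91  0.18  6.09] T [ 0.024  0.19  -0.018] w 0.0138
delta tool cm [ 0.125  0.027 -3.486]
rotz tool -0.6824
```

View pics/l14.png

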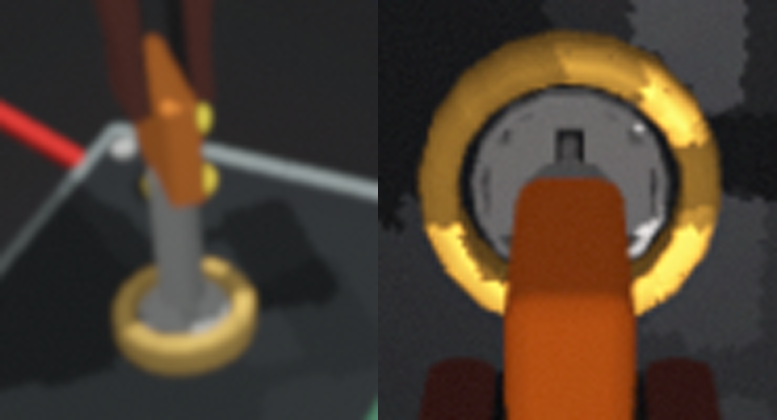

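>>> drive_tool(rows=[{"delta_pos": [0,0,0],"rotation": [0,0,0.05]},{"delta_pos": [0,0,0],"rotation": [0,0,0.07]},{"delta_pos": [0,0,0],"rotation": [0,0,0.07]},{"delta_pos": [0,0,0],"rotation": [0,0,0.07]},{"delta_pos": [0,0,0],"rotation": [0,0,0.07]},{"delta_pos": [0,0,0],"rotation": [0,0,0.07]},{"delta_pos": [0,0,0],"rotation": [0,0,0.07]},{"delta_pos": [0,0,0],"rotation": [0,0,0.07]},{"delta_pos": [0,0,0],"rotation": [0,0,0.06]},{"delta_pos": [0,0,0],"rotation": [0,0,0]}])

```text
time_s: 15.7
tool_pos: [0.5687, -0.1808, 0.2151]
tool_rot: [0.0, 0.527, 0.85, 0.0]
ft_force: [-1.2, 0.2, 6.5]
width: 0.0141
```

```bash
python3 look.py 15
```

```text
t 15.7 pos [ 0.5687 -0.1808  0.2151] zax [ 6.e-04 -2.e-04 -1.e+00] xyaw 2.0308 F [-1.15  0.24  6.46] T [ 0.012  0.228 -0.019] w 0.0141
delta tool cm [ 0.116 -0.047 -3.492]
rotz tool -1.2828
```

View pics/l15.png

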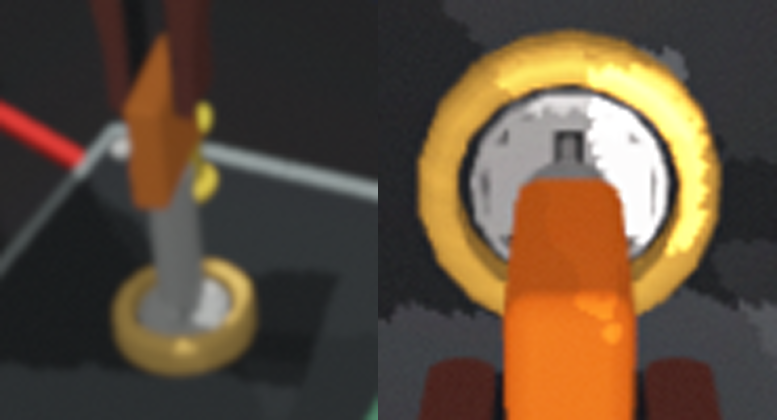

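>>> drive_tool(rows=[{"delta_pos": [0,0,0],"rotation": [0,0,0.04]},{"delta_pos": [0,0,0],"rotation": [0,0,0.05]},{"delta_pos": [0,0,0],"rotation": [0,0,0.05]},{"delta_pos": [0,0,0],"rotation": [0,0,0.03]},{"delta_pos": [0,0,0],"rotation": [0,0,0]},{"delta_pos": [0,0,0],"rotation": [0,0,0]}])

```text
time_s: 16.4
tool_pos: [0.5687, -0.1808, 0.2151]
tool_rot: [0.0, 0.597, 0.802, 0.0]
ft_force: [-1.1, -0.6, 6.0]
width: 0.0142
```

```bash
python3 look.py 16
```

```text
t 16.4 pos [ 0.5687 -0.1808  0.2151] zax [ 6.e-04 -1.e-04 -1.e+00] xyaw 1.8629 F [-1.07 -0.62  6.03] T [0.008 0.24  0.046] w 0.0142
delta tool cm [ 0.107 -0.067 -3.49 ]
rotz tool -1.4507
```

View pics/l16.png

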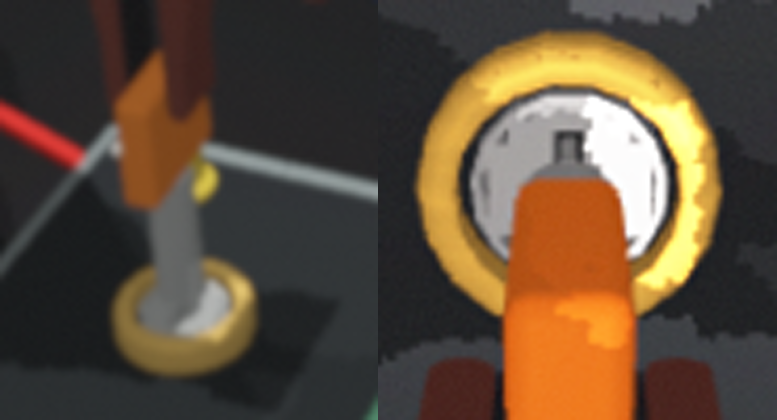

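>>> drive_tool(rows=[{"delta_pos": [0,0,-0.1],"rotation": [0,0,0]},{"delta_pos": [0,0,-0.1],"rotation": [0,0,0]},{"delta_pos": [0,0,-0.1],"rotation": [0,0,0]},{"delta_pos": [0,0,-0.1],"rotation": [0,0,0]},{"delta_pos": [0,0,-0.1],"rotation": [0,0,0]},{"delta_pos": [0,0,0],"rotation": [0,0,0]},{"delta_pos": [0,0,0],"rotation": [0,0,0]}])

```text
time_s: 17.2
tool_pos: [0.568, -0.1806, 0.2192]
tool_rot: [-0.001, 0.597, 0.802, -0.0]
ft_force: [0.4, 0.7, -1.4]
width: 0.0137
```

```bash
python3 look.py 17
```

```text
t 17.2 pos [ 0.568  -0.1806  0.2192] zax [-1.2e-03  2.0e-04 -1.0e+00] xyaw 1.8629 F [ 0.4   0.67 -1.41] T [-0.025  0.084  0.03 ] w 0.0137
delta tool cm [ 0.069 -0.016 -3.084]
rotz tool -1.4507
```

View pics/l17.png

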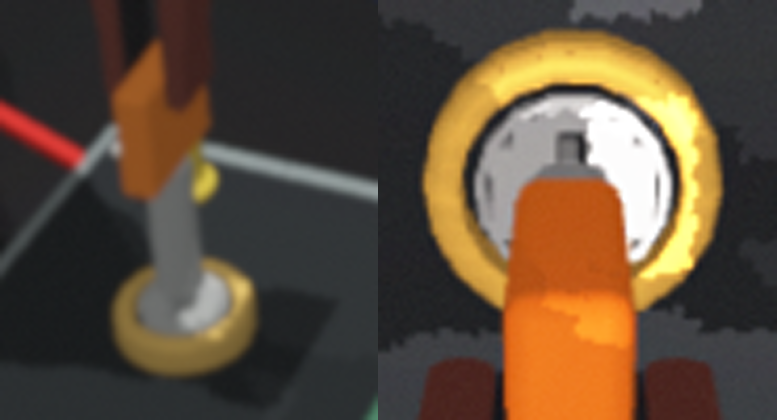

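>>> drive_tool(rows=[{"delta_pos": [0,0,-0.2],"rotation": [0,0,0]},{"delta_pos": [0,0,-0.3],"rotation": [0,0,0]},{"delta_pos": [0,0,-0.5],"rotation": [0,0,0]},{"delta_pos": [0,0,-1],"rotation": [0,0,0]},{"delta_pos": [0,0,-1.5],"rotation": [0,0,0]},{"delta_pos": [0,0,-2],"rotation": [0,0,0]},{"delta_pos": [0,0,-1.5],"rotation": [0,0,0]},{"delta_pos": [0,0,0],"rotation": [0,0,0]}])

```text
time_s: 18.1
tool_pos: [0.5696, -0.1815, 0.293]
tool_rot: [0.002, 0.597, 0.802, 0.001]
ft_force: [0.6, -0.2, -1.6]
width: 0.0137
```

```bash
python3 - <<'E'
from h import *
# hold back to hole: key yaw 0 above the hole
rel([.4585,.2027,.288],-0.0)
im,p=snap('wrist','w18')
import pickle;pickle.dump(p,open('p18.pkl','wb'))
E
```

```text
t 18.1 pos [ 0.5696 -0.1815  0.293 ] zax [ 4.7e-03 -7.0e-04 -1.0e+00] xyaw 1.8626 F [ 0.61 -0.21 -1.56] T [-0.012  0.114  0.002] w 0.0137
delta tool cm [39.995  0.415  0.416]
rotz tool -1.279
```

View pics/w18.png

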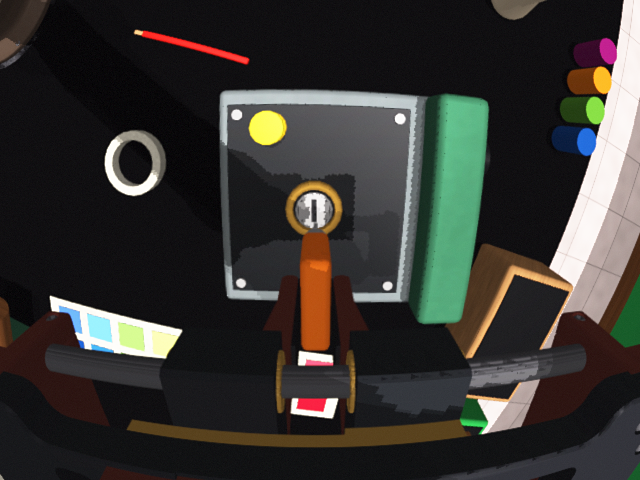

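>>> drive_tool(rows=[{"delta_pos": [1.5,0,0],"rotation": [0,0,0]},{"delta_pos": [3,0,0],"rotation": [0,0,0]},{"delta_pos": [4,0,0],"rotation": [0,0,0]},{"delta_pos": [4,0,0],"rotation": [0,0,0]},{"delta_pos": [4,0,0],"rotation": [0,0,0]},{"delta_pos": [4,0,0],"rotation": [0,0,0]},{"delta_pos": [4,0,0],"rotation": [0,0,0]},{"delta_pos": [4,0,0],"rotation": [0,0,0]},{"delta_pos": [3,0,0],"rotation": [0,0,0]},{"delta_pos": [2,0,0],"rotation": [0,0,0]}])

```text
time_s: 19.15
tool_pos: [0.4706, 0.1426, 0.2892]
tool_rot: [-0.001, 0.596, 0.803, -0.0]
ft_force: [0.1, 0.2, -1.3]
width: 0.0135
```

>>> drive_tool(rows=[{"delta_pos": [0,0,0],"rotation": [0,0,-0.13]},{"delta_pos": [0,0,0],"rotation": [0,0,-0.13]},{"delta_pos": [0,0,0],"rotation": [0,0,-0.13]},{"delta_pos": [0,0,0],"rotation": [0,0,-0.13]},{"delta_pos": [0,0,0],"rotation": [0,0,-0.13]},{"delta_pos": [0,0,0],"rotation": [0,0,-0.13]},{"delta_pos": [0,0,0],"rotation": [0,0,-0.13]},{"delta_pos": [0,0,0],"rotation": [0,0,-0.13]},{"delta_pos": [0,0,0],"rotation": [0,0,-0.13]},{"delta_pos": [0,0,0],"rotation": [0,0,-0.1]}])

```text
time_s: 20.15
tool_pos: [0.4716, 0.1398, 0.2891]
tool_rot: [-0.0, 0.002, 1.0, -0.0]
ft_force: [-0.0, 0.0, -1.5]
width: 0.0139
```

```bash
python3 - <<'E'
from stud import *
rel([.4585,.2027,.288],-0.0)
im,p=snap('wrist','w19');im,p=snap('top','t19')
stud(im,p,477,220,False,z=.118,r=18)
cv2.imwrite('pics/t19c.png',cv2.cvtColor(cv2.resize(im[115:295,380:550],None,fx=3.0,fy=3.0,interpolation=cv2.INTER_CUBIC),cv2.COLOR_RGB2BGR))
E
```

```text
t 20.15 pos [0.4716 0.1398 0.2891] zax [-9.e-04 -4.e-04 -1.e+00] xyaw 3.1379 F [-0.02  0.   -1.51] T [0.038 0.005 0.005] w 0.0139
delta tool cm [1.329 6.281 0.114]
rotz tool -0.0037
head [ 0.5691 -0.181   0.118 ] axes px [19.89201546 21.22400665]
slot [ 0.5694 -0.1813  0.118 ] size [0.018  0.0029] yaw -1.2793839374631972
```

View pics/t19c.png

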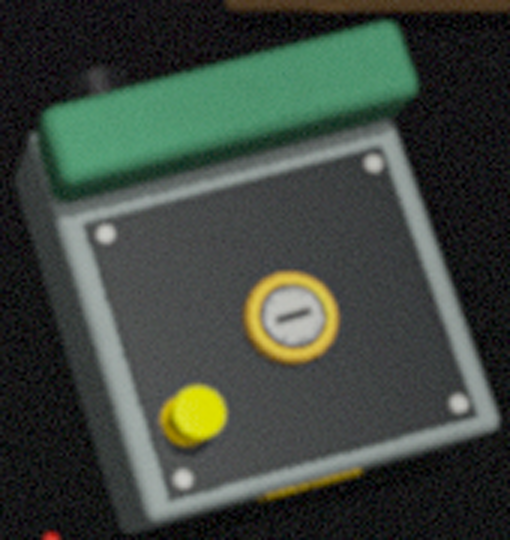

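View pics/w19.png

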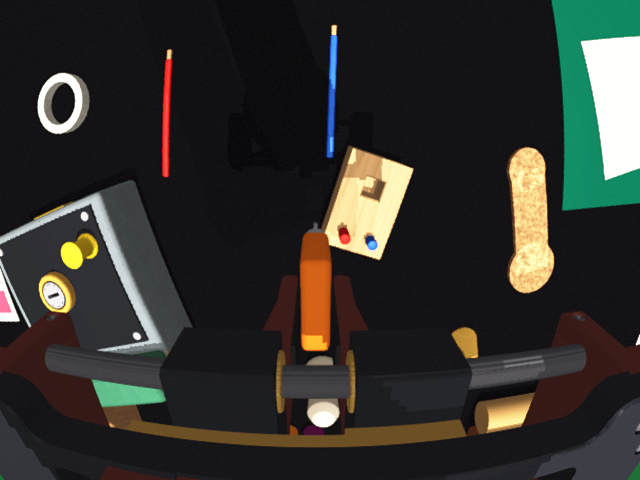

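>>> drive_tool(rows=[{"delta_pos": [0.2,1,0],"rotation": [0,0,0]},{"delta_pos": [0.3,1.5,0],"rotation": [0,0,0]},{"delta_pos": [0.3,1.5,0],"rotation": [0,0,0]},{"delta_pos": [0.3,1.3,0],"rotation": [0,0,0]},{"delta_pos": [0.2,0.7,0],"rotation": [0,0,0]},{"delta_pos": [0.1,0.3,0],"rotation": [0,0,0]},{"delta_pos": [0,0,1.5],"rotation": [0,0,0]},{"delta_pos": [0,0,2.5],"rotation": [0,0,0]},{"delta_pos": [0,0,2.5],"rotation": [0,0,0]},{"delta_pos": [0,0,0],"rotation": [0,0,0]}])

```text
time_s: 21.25
tool_pos: [0.4569, 0.202, 0.2222]
tool_rot: [-0.002, 0.005, 1.0, -0.002]
ft_force: [-1.4, 0.5, -0.7]
width: 0.0138
```

```bash
python3 - <<'E'
from h import *
rel([.4585,.203,.20],-0.0)
im,p=snap('wrist','w20');im2,p2=snap('scene','s20')
f=lambda im,a,b,k:cv2.resize(im[a[0]:a[1],b[0]:b[1]],None,fx=k,fy=k,interpolation=cv2.INTER_CUBIC)
A=f(im2,(190,270),(290,365),5);B=f(im,(150,250),(265,365),4)
cv2.imwrite('pics/l20.png',cv2.cvtColor(np.hstack([A,B]),cv2.COLOR_RGB2BGR))
E
```

```text
t 21.25 pos [0.4569 0.202  0.2222] zax [-0.0042 -0.0031 -1.    ] xyaw 3.132 F [-1.43  0.48 -0.65] T [ 0.044  0.017 -0.016] w 0.0138
delta tool cm [-0.168  0.113  2.218]
rotz tool -0.0096
```

View pics/l20.png

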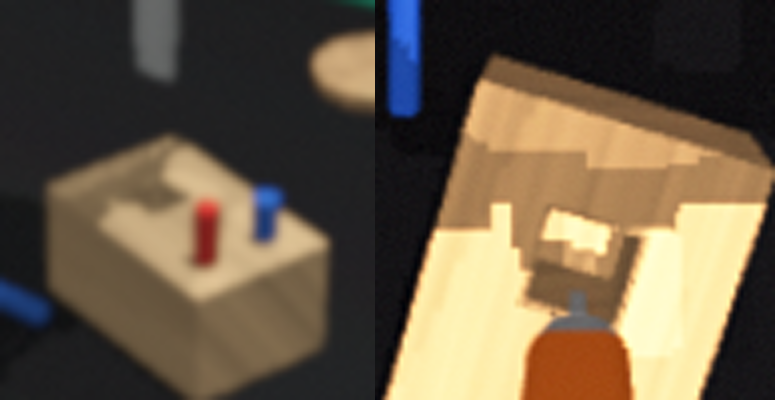

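>>> drive_tool(rows=[{"delta_pos": [-0.05,0.1,0],"rotation": [0,0,0]},{"delta_pos": [0,0,0.5],"rotation": [0,0,0]},{"delta_pos": [0,0,0.5],"rotation": [0,0,0]},{"delta_pos": [0,0,0],"rotation": [0,0,0]},{"delta_pos": [0,0,0],"rotation": [0,0,0]}])

```text
time_s: 21.85
tool_pos: [0.459, 0.2041, 0.2147]
tool_rot: [-0.0, 0.004, 1.0, -0.0]
ft_force: [0.2, 0.5, -0.9]
width: 0.014
```

```bash
python3 - <<'E'
from h import *
rel([.4585,.203,.20],-0.0)
im,p=snap('wrist','w21')
cv2.imwrite('pics/l21.png',cv2.cvtColor(cv2.resize(im[170:250,275:355],None,fx=7,fy=7,interpolation=cv2.INTER_CUBIC),cv2.COLOR_RGB2BGR))
import pickle;pickle.dump(p,open('p21.pkl','wb'))
E
```

```text
t 21.85 pos [0.459  0.2041 0.2147] zax [-2.e-04 -2.e-04 -1.e+00] xyaw 3.1327 F [ 0.23  0.47 -0.89] T [ 0.045  0.01  -0.008] w 0.014
delta tool cm [ 0.048 -0.108  1.47 ]
rotz tool -0.0089
```

View pics/l21.png

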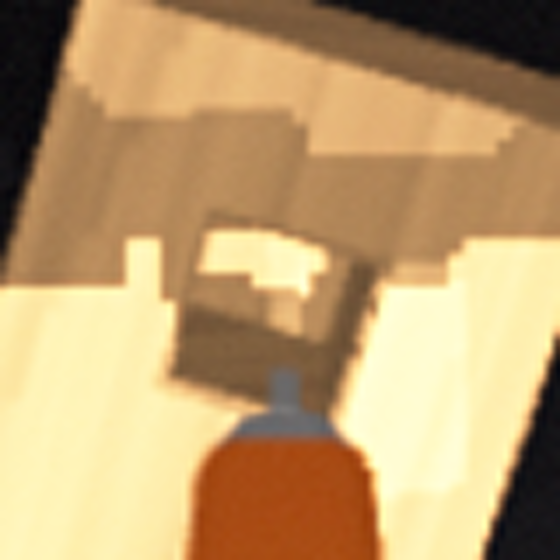

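```bash
python3 - <<'E'
from h import *
import pickle
np.set_printoptions(precision=4,suppress=True)
p=pickle.load(open('p21.pkl','rb'));t,R,s=pose()
P=np.array([onz(p,u/7+275-.43,v/7+170-.43,.055,True) for u,v in [(210,212),(380,268),(335,415),(170,375)]])
print(P[:,:2],P.mean(0),np.linalg.norm(np.roll(P,-1,0)-P,axis=1))
q=proj(p,t+R@[0,0,.107],True);print('tip pred crop',(q-[275,170]+.43)*7)
E
```

```text
[[0.4434 0.1951]
 [0.4508 0.2165]
 [0.4702 0.2108]
 [0.4647 0.1896]] [0.4573 0.203  0.055 ] [0.0227 0.0202 0.0218 0.022 ]
tip pred crop [283.2875 451.7022]
```

>>> drive_tool(rows=[{"delta_pos": [0.1,-0.1,0],"rotation": [0,0,0]},{"delta_pos": [0,0,1],"rotation": [0,0,0]},{"delta_pos": [0,0,1.5],"rotation": [0,0,0]},{"delta_pos": [0,0,1.3],"rotation": [0,0,0]},{"delta_pos": [0,0,0.6],"rotation": [0,0,0]},{"delta_pos": [0,0,0],"rotation": [0,0,0]},{"delta_pos": [0,0,0],"rotation": [0,0,0]}])

```text
time_s: 22.6
tool_pos: [0.4582, 0.2031, 0.1708]
tool_rot: [0.0, 0.004, 1.0, -0.0]
ft_force: [-0.2, -0.0, -0.9]
width: 0.0135
```

```bash
python3 - <<'E'
from h import *
rel([.458,.203,.117],-0.0)
im,p=snap('wrist','w22');im2,p2=snap('scene','s22')
f=lambda im,a,b,k:cv2.resize(im[a[0]:a[1],b[0]:b[1]],None,fx=k,fy=k,interpolation=cv2.INTER_CUBIC)
A=f(im2,(190,270),(290,365),5);B=f(im,(150,250),(265,365),4)
cv2.imwrite('pics/l22.png',cv2.cvtColor(np.hstack([A,B]),cv2.COLOR_RGB2BGR))
E
```

```text
t 22.6 pos [0.4582 0.2031 0.1708] zax [ 1.e-04 -1.e-04 -1.e+00] xyaw 3.1326 F [-0.19 -0.03 -0.93] T [0.084 0.033 0.021] w 0.0135
delta tool cm [ 0.023 -0.014  5.381]
rotz tool -0.0089
```

View pics/l22.png

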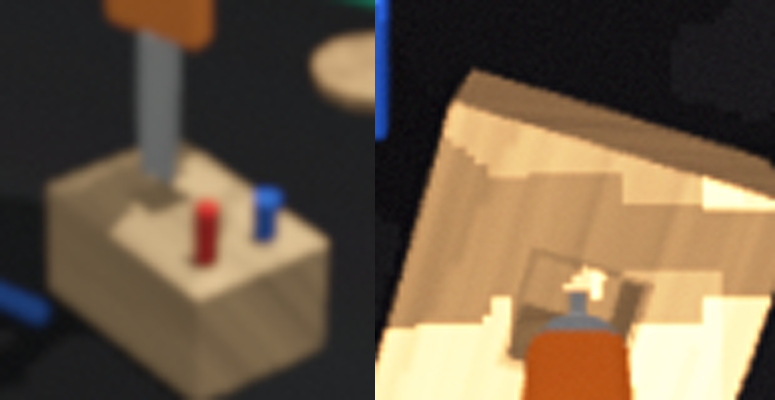

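>>> drive_tool(rows=[{"delta_pos": [0.02,0,0.5],"rotation": [0,0,0]},{"delta_pos": [0,0,0.7],"rotation": [0,0,0]},{"delta_pos": [0,0,0.7],"rotation": [0,0,0]},{"delta_pos": [0,0,0],"rotation": [0,0,0]}])

```text
time_s: 23.1
tool_pos: [0.4571, 0.2028, 0.1505]
tool_rot: [-0.001, 0.004, 1.0, -0.001]
ft_force: [-1.4, -0.2, -1.6]
width: 0.0139
```

>>> drive_tool(rows=[{"delta_pos": [0,0,0.7],"rotation": [0,0,0]},{"delta_pos": [0,0,0.7],"rotation": [0,0,0]},{"delta_pos": [0,0,0.7],"rotation": [0,0,0]},{"delta_pos": [0,0,0.4],"rotation": [0,0,0]},{"delta_pos": [0,0,0],"rotation": [0,0,0]}])

```text
time_s: 23.6
tool_pos: [0.4575, 0.2029, 0.126]
tool_rot: [-0.001, 0.004, 1.0, -0.0]
ft_force: [-1.0, 0.2, -1.5]
width: 0.0136
```

>>> drive_tool(rows=[{"delta_pos": [0,0,0.3],"rotation": [0,0,0]},{"delta_pos": [0,0,0.3],"rotation": [0,0,0]},{"delta_pos": [0,0,0.2],"rotation": [0,0,0]},{"delta_pos": [0,0,0],"rotation": [0,0,0]},{"delta_pos": [0,0,0],"rotation": [0,0,0]}])

```text
time_s: 24.1
tool_pos: [0.4579, 0.2031, 0.1188]
tool_rot: [0.0, 0.004, 1.0, 0.0]
ft_force: [-0.4, -0.9, -1.3]
width: 0.0138
```

>>> drive_tool(rows=[{"delta_pos": [0,0,0.1],"rotation": [0,0,0]},{"delta_pos": [0,0,0.05],"rotation": [0,0,0]},{"delta_pos": [0,0,0],"rotation": [0,0,0]},{"delta_pos": [0,0,0],"rotation": [0,0,0]}])

```text
time_s: 24.5
tool_pos: [0.4578, 0.2032, 0.1173]
tool_rot: [0.0, 0.004, 1.0, 0.0]
ft_force: [-0.2, 0.8, -1.4]
width: 0.0135
```

```bash
python3 - <<'E'
from h import *
rel([.458,.203,.117],-0.0)
im,p=snap('wrist','w23');im2,p2=snap('scene','s23')
f=lambda im,a,b,k:cv2.resize(im[a[0]:a[1],b[0]:b[1]],None,fx=k,fy=k,interpolation=cv2.INTER_CUBIC)
A=f(im2,(190,270),(290,365),5);B=f(im,(150,250),(265,365),4)
cv2.imwrite('pics/l23.png',cv2.cvtColor(np.hstack([A,B]),cv2.COLOR_RGB2BGR))
E
```

```text
t 24.5 pos [0.4578 0.2032 0.1173] zax [ 0.e+00  1.e-04 -1.e+00] xyaw 3.1328 F [-0.23  0.85 -1.43] T [ 0.042 -0.042  0.017] w 0.0135
delta tool cm [-0.015 -0.016  0.027]
rotz tool -0.0088
```

View pics/l23.png

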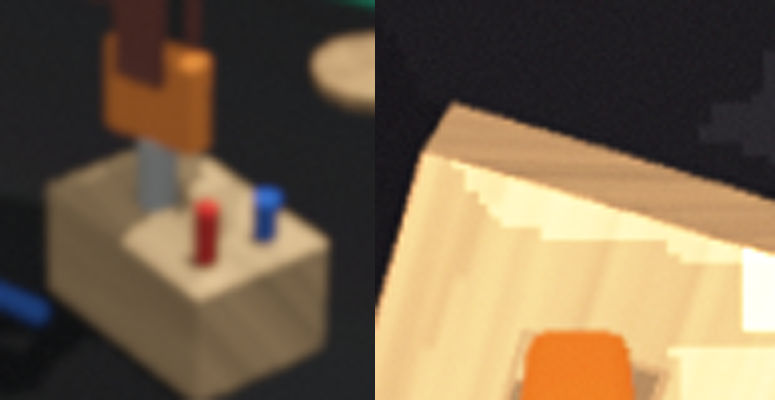

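>>> drive_tool(rows=[{"delta_pos": [0,0,0],"rotation": [0,0,0]},{"delta_pos": [0,0,0],"rotation": [0,0,0]},{"delta_pos": [0,0,0],"rotation": [0,0,0]},{"delta_pos": [0,0,0],"rotation": [0,0,0]},{"delta_pos": [0,0,0],"rotation": [0,0,0]},{"delta_pos": [0,0,0],"rotation": [0,0,0]},{"delta_pos": [0,0,0],"rotation": [0,0,0]},{"delta_pos": [0,0,0],"rotation": [0,0,0]},{"delta_pos": [0,0,0],"rotation": [0,0,0]},{"delta_pos": [0,0,0],"rotation": [0,0,0]}], grip=0)

```text
time_s: 25.6
tool_pos: [0.4578, 0.2032, 0.1172]
tool_rot: [0.0, 0.004, 1.0, 0.0]
ft_force: [0.5, -0.5, -1.0]
width: 0.0872
```

>>> drive_tool(rows=[{"delta_pos": [0,0,-0.5],"rotation": [0,0,0]},{"delta_pos": [0,0,-1],"rotation": [0,0,0]},{"delta_pos": [0,0,-2],"rotation": [0,0,0]},{"delta_pos": [0,0,-2],"rotation": [0,0,0]},{"delta_pos": [0,0,-2],"rotation": [0,0,0]},{"delta_pos": [0,0,-2],"rotation": [0,0,0]},{"delta_pos": [0,0,-2],"rotation": [0,0,0]},{"delta_pos": [0,0,-1],"rotation": [0,0,0]},{"delta_pos": [0,0,0],"rotation": [0,0,0]},{"delta_pos": [0,0,0],"rotation": [0,0,0]}])

```text
time_s: 26.6
tool_pos: [0.4576, 0.2031, 0.2419]
tool_rot: [-0.0, 0.004, 1.0, 0.0]
ft_force: [-0.8, -0.1, -0.9]
width: 0.0879
```

```bash
python3 - <<'E'
from stud import *
rel([.458,.203,.117],-0.0)
im,p=snap('wrist','w24');im2,p2=snap('scene','s24');im3,p3=snap('top','t24')
f=lambda im,a,b,k:cv2.resize(im[a[0]:a[1],b[0]:b[1]],None,fx=k,fy=k,interpolation=cv2.INTER_CUBIC)
A=f(im2,(180,280),(280,370),4);B=f(im,(150,250),(255,365),4)
cv2.imwrite('pics/l24.png',cv2.cvtColor(np.hstack([A,B]),cv2.COLOR_RGB2BGR))
stud(im3,p3,477,220,False,z=.118,r=18)
d=cv2.absdiff(im3,cv2.cvtColor(cv2.imread('pics/top0.png'),cv2.COLOR_BGR2RGB)).max(2)
cv2.imwrite('pics/d24.png',d*2)
E
```

```text
t 26.6 pos [0.4576 0.2031 0.2419] zax [-2.e-04  1.e-04 -1.e+00] xyaw 3.1329 F [-0.77 -0.13 -0.88] T [ 0.043 -0.005 -0.009] w 0.0879
delta tool cm [-0.045 -0.013 12.493]
rotz tool -0.0087
head [ 0.5691 -0.1809  0.118 ] axes px [19.90154648 21.20512581]
slot [ 0.5694 -0.1812  0.118 ] size [0.0179 0.003 ] yaw -1.2845470052429269
```

View pics/l24.png

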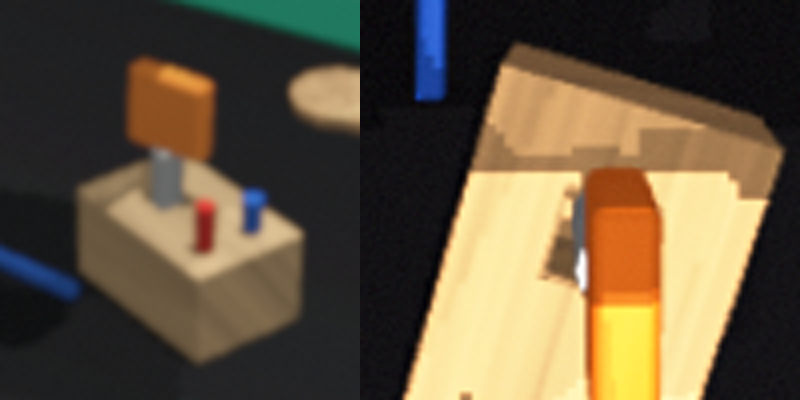

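View pics/t24.png

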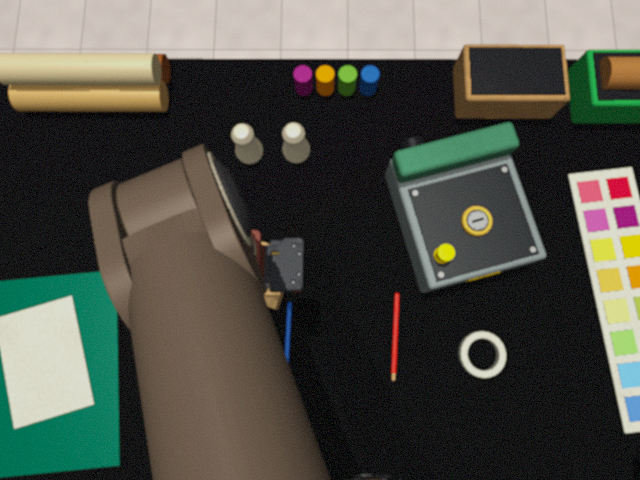

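View pics/s24.png

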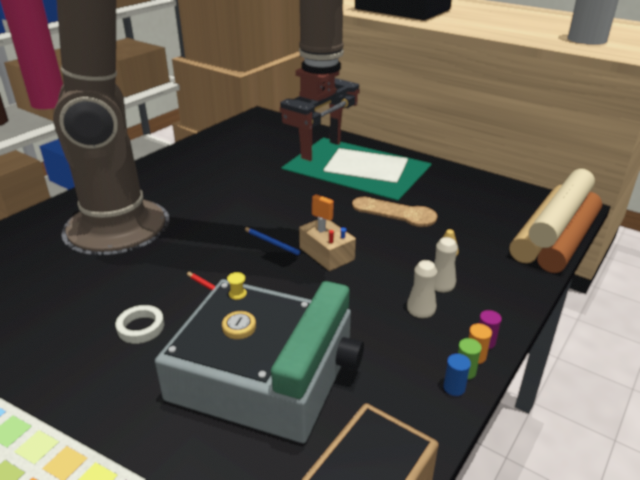

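```bash
python3 - <<'E'
from h import *
np.set_printoptions(precision=4,suppress=True)
p=bot.camera_params('wrist');im,_=snap('wrist','w25')
cv2.imwrite('pics/w25c.png',cv2.cvtColor(cv2.resize(im[180:300,280:380],None,fx=5,fy=5,interpolation=cv2.INTER_CUBIC),cv2.COLOR_RGB2BGR))
import pickle;pickle.dump(p,open('p25.pkl','wb'))
for q in ([.4573,.203,.055],[.4573,.203,.13]): print((proj(p,q,True)-[280,180]+.4)*5)
# scene measurement of handle top/bottom
s0=cv2.imread('pics/scene0.png');s1=cv2.imread('pics/s24.png')
f=lambda im:cv2.resize(im[185:260,290:365],None,fx=5,fy=5,interpolation=cv2.INTER_CUBIC)
cv2.imwrite('pics/cmp.png',np.hstack([f(s0),f(s1)]))
E
```

```text
[177.8959 153.2256]
[177.6242 264.2117]
```

View pics/w25c.png

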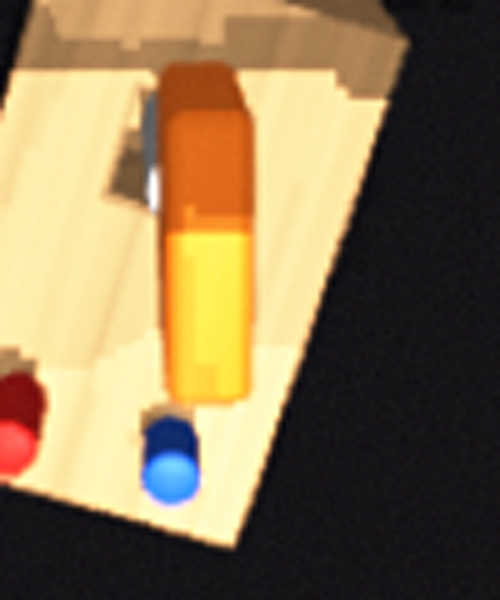

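View pics/cmp.png

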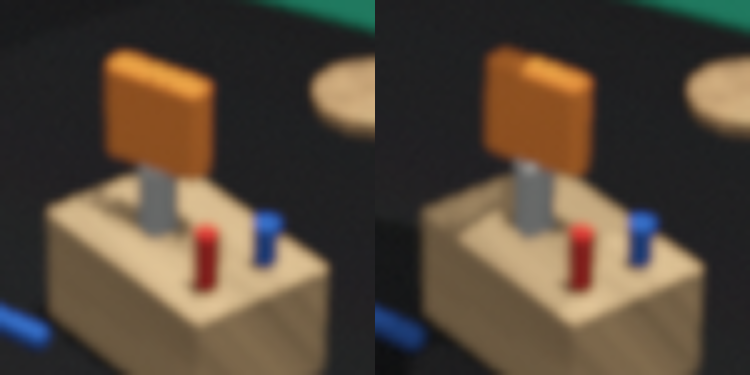

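```bash
python3 - <<'E'
from h import *
p=bot.camera_params('wrist');c=onz(p,280+208/5-.4,180+255/5-.4,.13,True);print('handle top',c.round(4),'offset mm',((c[:2]-[.4573,.203])*1000).round(1))
print(bot.finish_job())
E
```

```text
handle top [0.456  0.2077 0.13  ] offset mm [-1.3  4.7]
the job is handed in; nothing more can be done
None
```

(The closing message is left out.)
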